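# Stand the fallen bottle up and close the row

### The arm

A 6-joint arm with a two-finger parallel gripper is mounted at the origin on a cart in front of the work surface, level with it; the furniture and walls round the work are solid. World frame = base frame: x ahead of the robot, y to its left, z up, the work surface at z = 0. Lengths are in m, angles in rad, forces in N, time in s.
With the tool pointing down it reaches from about 0.325 to 0.75 m from the base axis. Payload 7.6 kg.
Tool frame: the origin (TCP) lies on the centre line of the jaws, within the pads' length; the fingertips stand 17 mm ahead of it and the grasp point (between the pads) lies 2 mm behind it; z points along the fingers, y is the direction in which the jaws open and shut (so a half turn about z gives the same grasp; the last joint's range is limited). The gripper opens to 85 mm and grips with 20 to 120 N. Pads are 22 mm wide; open, the fingers measure 114 mm over their backs; the gripper's body (76 mm by 85 mm) begins 54 mm behind the grasp point. The pads swing forward as they close: fully open they stand 13 mm farther back than shut.
Start: joints at [1.083, 0.052, 1.401, -0, 1.689, -0.07], TCP at [0.213, 0.48, 0.21] pointing down, gripper open.
Joint ranges: [-2.9, 2.9], [-0.91, 2.17], [0.12, 2.37], [-1.06, 4.2], [0.26, 2.73], [-2.93, 2.93]. Speed limits (rad/s): [2.57, 2.57, 3.01, 3.14, 3.14, 3.14].

### API

Orientations are given as [roll, pitch, yaw] about the fixed x, y, z axes, in that order (R = Rz(yaw) Ry(pitch) Rx(roll)).
In Python, from rig import read_state, read_camera, close_job gives the robot as it stands.
- The arm moves only by the tool servo_tool, never from a script. Its arguments are lists of equal length, an entry for each row: "travel": the shift along the tool's x, y, z in cm, a list of three; "angular": the turn, a rotation vector about the tool's x, y, z in rad, a list of three; "hand": the opening, from 0 (shut) to 1 (fully open). A call has 1 to 10 rows; each row is the pose to reach, as a shift and turn from the pose commanded when the call began, along the tool's axes at that moment; what a row does not reach only later rows make up. A row lasts 1/12 s, in which the tool goes at most 41.7 mm and 7.16 degrees, less where a joint would pass 70% of its speed; a pose out of reach is approached as far as the arm can. A call with a gripper value outside its range is refused whole. The fingers move at their own pace and stop on an object; "newtons" is the grip in N (left out, the last holds). Time passes only in rows, so rows that repeat a pose let the fingers close. It gives the time, the measured TCP pose, the force and the opening at its end, in the units of the state.
- read_state(): the state, without advancing time (a new reading comes with each control period).
- read_camera(name): name is "scene" or "top"; returns a dict with "image" (480x640x3 uint8, red, green, blue), "fovy" (degrees; the focal length in pixels is half the picture's height over the tangent of half this angle, whatever the lens; pixels are square), "cx", "cy" (the principal point, pixels), "origin" and "rotation" of the camera in the world. Camera axes: x right, y down, z forward; pixel columns grow to the right and rows downward; lengths in m; the calibration is good to about 2 mm. A picture is of the moment at which its call begins. There is no depth.
- close_job(): hands the job in, once; it reports no verdict.
The state is a dict: "time": time; "joints": joint angles; "joint_vel": joint speeds; "tau": joint torques, N m; "tool_pos": TCP position; "ee_rot": TCP orientation; "force": force on the tool from outside, world axes, zero at the start; "ft_torque": the same for the moment, N m; "width": finger opening in m.
Only numpy, scipy, OpenCV 4.12 (cv2) and the standard library are available. Lean on these libraries where they do the work, as an engineer would, in place of code of your own. Each camera call takes 0.05 s, during which the arm holds its last target.

### The job

One of the three amber bottles in the bench rack has toppled and lies in the lane with its cap sticking out between the two end posts. Stand it back on its base in the lane without knocking any other bottle over, then slide the blue follower up behind the row until the three bottles stand snug, one against the next, against the end posts. Do not ram the row, and leave the other things on the bench where they are.

Things in the scene. Friction and masses are not known exactly. Their poses are not given: they have to be found in the camera images.
- bottle_lane: fixed aluminium bottle rack on legs, 75 mm wide (104 mm over the feet), 353 mm long. Origin on the bench under mid-lane at the inner face of the two end posts; y runs along the lane away from the posts, x across, z up. The flat lane floor is 40 mm above the bench, y = -4 to 349 mm. Clear side panels, 44 mm tall above the floor, leave 60 mm between them. Beyond the posts (-y) is open bench
- lane_mouth (a point): lane floor, mid-width, at the inner face of the end posts; axes as the rack's. The posts (4 mm thick, 58 mm above the floor) leave a 46 mm wide notch between them, open down to the floor: a standing bottle is stopped by them with its base centre about 15 mm behind their inner face; a lying bottle's neck and cap reach out through the notch
- fallen_bottle: amber bottle, white cap, 55 mm across, 114 mm tall, 0.26 kg: straight to 68 mm, then a cone to the 24 mm wide cap at 100 mm; origin mid-base, z along its axis to the cap. It lies on the lane floor, cap towards the posts, base 80 to 87 mm behind their inner face; 23 to 30 mm of neck and cap overhang outside, the cap's underside 15 mm above floor level. It tips about its base's lower edge and past 60 degrees drops upright by itself
- bottle_near: amber bottle, white cap, 55 mm across, 114 mm tall, 0.26 kg: straight to 68 mm, then a cone to the 24 mm wide cap at 100 mm; origin mid-base, z along its axis to the cap. It stands in the lane, its side 35 to 60 mm behind the fallen bottle's base; pushed low, it slides
- bottle_far: amber bottle, white cap, 55 mm across, 114 mm tall, 0.26 kg: straight to 68 mm, then a cone to the 24 mm wide cap at 100 mm; origin mid-base, z along its axis to the cap. It stands in the lane behind bottle_near
- row_follower (a joint): slide of the blue follower, in m: grows towards the end posts; its front face stands (310 mm - value) behind the posts' inner face. Range 0 to 0.19. It stays where left; friction about 1.5 N, the row adds 4 to 6 N. With the three bottles standing snug its face is about 150 mm behind the posts
- follower_face (a point): front face (towards the bottles) of the follower, mid-width, 45 mm above the lane floor; axes as the rack's. The follower is a blue upright plate 54 mm wide, 86 mm tall above the lane floor, 4 mm thick, with a 34 mm long, 9 mm high foot behind it and a flange folded back 16 mm along its top
- follower_back (a point): back of the follower's plate, mid-width, 60 mm above the lane floor, 4 mm behind its front face: a place to push it towards the posts. The top flange overhangs it by 12 mm, 83 mm above the floor
- wash_bottle: white squeeze wash bottle with a red bent spout, 65x78x175 mm, standing; a bystander; origin at the centre of its base
- blue_jar: white sample jar with blue lid, 58 mm across, 83 mm tall, standing; a bystander; origin at the centre of its base
- green_jar: white sample jar with green lid, 52 mm across, 67 mm tall, standing; a bystander; origin at the centre of its base
- dark_vial: glass vial with black cap, 27 mm across, 56 mm tall, standing; a bystander; origin at the centre of its base
- brass_weight: small brass weight with a knob, 25 mm across, 30 mm tall, standing; a bystander; origin at the centre of its base
Not all that is in view belongs to the job. What is shaped like the bottle_near but yellow is not meant.

How it is judged:
On the way:
1. the fallen bottle stands upright on its base in the lane (angle between fallen_bottle's own z axis and vertical below 0.1 rad and z of fallen_bottle in the frame of bottle_lane between 0.035 and 0.046 m and x of fallen_bottle in the frame of bottle_lane between -0.012 and 0.012 m and y of fallen_bottle in the frame of bottle_lane between 0 and 0.2 m), for 0.3 s.
At the end, for the whole second after the job is handed in: all three bottles upright (within 0.1 rad) on the lane floor, at rest, in their order, the formerly fallen one at the end posts, and the follower's face no more than 158 mm behind the inner face of the posts (row snug, at most about 8 mm of slack in all) (angle between each of fallen_bottle, bottle_near, bottle_far's own z axis and vertical below 0.1 rad and z of fallen_bottle in the frame of bottle_lane between 0.035 and 0.046 m and x of fallen_bottle in the frame of bottle_lane between -0.012 and 0.012 m and y of fallen_bottle in the frame of bottle_lane between 0.005 and 0.03 m and linear speed of each of fallen_bottle, bottle_near, bottle_far below 0.02 m/s and z of bottle_near in the frame of bottle_lane between 0.035 and 0.046 m and x of bottle_near in the frame of bottle_lane between -0.012 and 0.012 m and y of bottle_near in the frame of bottle_lane between 0.06 and 0.085 m and z of bottle_far in the frame of bottle_lane between 0.035 and 0.046 m and x of bottle_far in the frame of bottle_lane between -0.012 and 0.012 m and y of bottle_far in the frame of bottle_lane between 0.11 and 0.14 m and y of follower_face in the frame of bottle_lane below 0.158 m); the robot touches nothing.
It fails at once if a standing bottle is knocked over (angle between any of bottle_near, bottle_far's own z axis and vertical above 0.5 rad).
It fails at once if the row is rammed (more than 45 N between follower and bottle) (contact force between row_follower and bottle_far above 45 N).
It fails at once if a bystander is moved by more than 30 mm (distance of any of wash_bottle, blue_jar, green_jar, dark_vial, brass_weight from where it was at the start of the episode above 0.03 m).
It also fails if it takes over 58 s, if anything falls off the work surface, if the arm or the gripper's body presses on something with over 40 N, if the wrist force passes 120 N, or if a joint passes its speed limit or range.

## Working session

There is one attempt and no reset: what is moved stays moved. The work goes in short steps, Python scripts to look and compute and a tool call to move; the robot and the scene stay as the last step left them, time stands still between calls to the robot, and variables do not carry over. Pictures are saved under pics/ and viewed, and the job is handed in when it is done.

Besides the shell and the picture viewer there is one more tool, called after "Call:" as a command line: name --argument value ..., lists and objects as JSON in quotes. servo_tool: Moves the arm, as the interface text tells. Its arguments: {"type":"object","properties":{"travel":{"type":"array","items":{"type":"array","items":{"type":"number"}}},"angular":{"type":"array","items":{"type":"array","items":{"type":"number"}}},"hand":{"type":"array","items":{"type":"number"}},"newtons":{"type":"number"}},"required":["travel","angular","hand"]}

```bash
ls; mkdir -p pics; python3 - <<'E'
from rig import *
import cv2
s=read_state();print(s)
for n in("scene","top"):
    c=read_camera(n);cv2.imwrite(f"pics/{n}0.png",c["image"][:,:,::-1]);c.pop("image");print(n,c)
E
```

```text
pics
{'time': 0.0, 'joints': array([ 1.08267608e+00,  5.28409957e-02,  1.40174897e+00,  1.80948685e-06,
        1.68857177e+00, -7.02717741e-02]), 'joint_vel': array([-0.00102313,  0.00031589,  0.00116988,  0.00182873,  0.00040491,
        0.00101266]), 'tau': array([-1.24647500e-03, -3.81671834e+01, -3.60184228e+01, -1.22242527e-04,
        6.19429455e-03, -5.60965503e-06]), 'tool_pos': array([0.21285019, 0.47955075, 0.20865799]), 'ee_rot': array([-3.14002757e+00, -1.11964198e-04,  2.72374430e+00]), 'force': array([-0.24670835, -0.23968147, -0.65679488]), 'ft_torque': array([-0.03068381,  0.02569647,  0.03292643]), 'width': 0.08520949223900015}
scene {'fovy': 47.472506116987226, 'cx': 322.8085349102171, 'cy': 238.20389896016616, 'origin': array([-0.1737593 ,  1.00045352,  0.61125267]), 'rotation': array([-1.96579107e+00,  5.72004235e-04, -2.45478934e+00])}
top {'fovy': 44.186946301477256, 'cx': 313.97052560428847, 'cy': 229.8906382329748, 'origin': array([0.43312684, 0.06456668, 1.63260296]), 'rotation': array([-3.05103273, -0.00817005, -1.55854719])}
```

View pics/scene0.png

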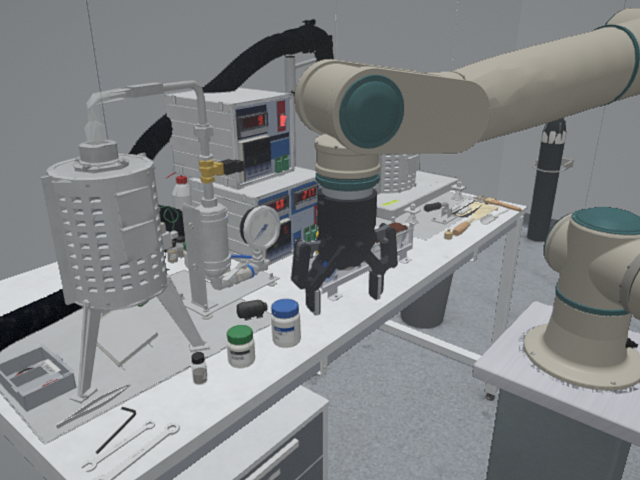

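View pics/top0.png

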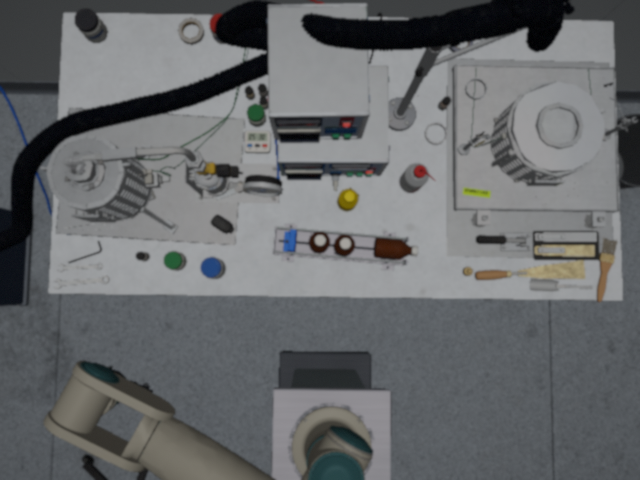

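```bash
cat > h.py <<'E'
import numpy as np
from scipy.spatial.transform import Rotation as R
def ray(c,u,v):
    f=240/np.tan(np.radians(c["fovy"]/2))
    d=np.array([(u-c["cx"])/f,(v-c["cy"])/f,1.])
    return np.array(c["origin"]),R.from_euler('xyz',c["rotation"]).apply(d)
def onz(c,u,v,z):
    o,d=ray(c,u,v);return o+d*(z-o[2])/d[2]
def proj(c,p):
    f=240/np.tan(np.radians(c["fovy"]/2))
    q=R.from_euler('xyz',c["rotation"]).inv().apply(np.array(p)-c["origin"])
    return f*q[0]/q[2]+c["cx"],f*q[1]/q[2]+c["cy"]
E
python3 - <<'E'
from rig import *
from h import *
import cv2
c=read_camera("top");im=c["image"]
cv2.imwrite("pics/topc.png",cv2.resize(im[215:275,265:425,::-1],None,fx=5,fy=5,interpolation=cv2.INTER_CUBIC))
hsv=cv2.cvtColor(im,cv2.COLOR_RGB2HSV)
def comp(name,m,z):
    m=m.astype(np.uint8);m[:215]=0;m[278:]=0;m[:,:265]=0;m[:,430:]=0
    n,l,st,ce=cv2.connectedComponentsWithStats(m)
    for i in range(1,n):
        if st[i,4]>15: print(name,st[i],ce[i].round(1),onz(c,*ce[i],z).round(4))
H,S,V=[hsv[...,i].astype(int) for i in range(3)]
comp("blue",(H>95)&(H<125)&(S>120),.125)
comp("amber",((H<15)|(H>170))&(S>100)&(V<140),.068)
comp("caps",(S<60)&(V>200)&(np.arange(640)[None]>308)&(np.arange(640)[None]<356),.154)
E
```

```text
blue [284 230  12  21 221] [289.7 240.5] [0.5422 0.1156 0.125 ]
amber [310 233  19  19 110] [317.7 245.2] [0.5347 0.0431 0.068 ]
amber [335 236  19  19 113] [341.8 247.7] [ 0.5289 -0.021   0.068 ]
amber [375 239  36  19 552] [390.7 248.4] [ 0.5288 -0.1507  0.068 ]
```

View pics/topc.png

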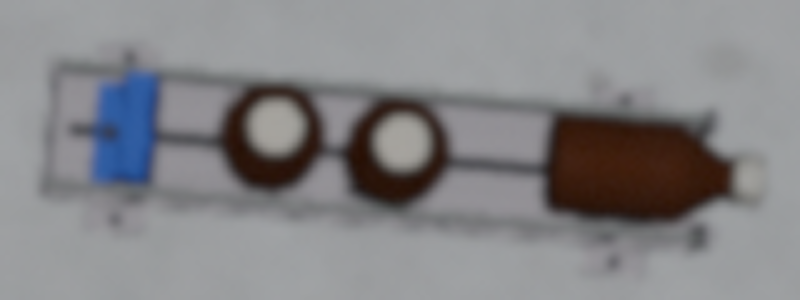

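```bash
python3 - <<'E'
from rig import *
from h import *
import pickle
c=read_camera("top")
import cv2
def p(x,y,z): return onz(c,x/5+265-.4,y/5+215-.4,z)
P={}
for n,x,y,z in [("postA",708,118,.098),("postB",698,238,.098),("base",551,163,.0675),("cap",766,179,.0675),("capN",402,142,.154),("capF",275,127,.154),("folTop",143,130,.124),("folfront",156,132,.126),("ampF",272,137,.1),("ampN",398,152,.1),("railTL",60,65,.084),("railBL",45,192,.084),("railTR",700,120,.084),("railBR",690,235,.084)]:
    P[n]=p(x,y,z);print(n,P[n].round(4))
d=P["cap"]-P["base"];print(np.linalg.norm(d),np.arctan2(d[1],d[0]))
d=P["capN"]-P["capF"];print(np.linalg.norm(d),np.arctan2(d[1],d[0]))
d=P["cap"]-P["capF"];print(np.arctan2(d[1],d[0]))
d=P["railTR"]-P["railTL"];print(np.linalg.norm(d),np.arctan2(d[1],d[0]))
d=P["railBR"]-P["railBL"];print(np.linalg.norm(d),np.arctan2(d[1],d[0]))
E
```

```text
postA [ 0.554  -0.1869  0.098 ]
postB [ 0.4914 -0.1816  0.098 ]
base [ 0.5314 -0.1084  0.0675]
cap [ 0.5243 -0.2227  0.0675]
capN [ 0.5355 -0.0241  0.154 ]
capF [0.5423 0.0397 0.154 ]
folTop [0.5421 0.1067 0.124 ]
folfront [0.541 0.1   0.126]
ampF [0.541  0.0403 0.1   ]
ampN [ 0.5341 -0.0253  0.1   ]
railTL [0.5787 0.152  0.084 ]
railBL [0.5118 0.1586 0.084 ]
railTR [ 0.554 -0.185  0.084]
railBR [ 0.4935 -0.1796  0.084 ]
0.11443725221330628 -1.6324242369900033
0.06412511033005552 -1.6758166200612328
-1.6390401479403198
0.3378583716707444 -1.6438863615060173
0.33875627711082745 -1.6247410133526712
```

```bash
cat >> h.py <<'E'
YAW=-0.0642
Lx=np.array([np.cos(YAW),np.sin(YAW),0]);Ly=np.array([-np.sin(YAW),np.cos(YAW),0]);O=np.array([.523,-.191,.04])
def toL(p): q=np.array(p)-O; return np.array([q@Lx,q@Ly,q[2]])
def toW(l): return O+l[0]*Lx+l[1]*Ly+np.array([0,0,l[2]])
def Rt(t): # tilt t deg: tool z leans to lane +y ; y=lane x
    a=np.radians(t); z=np.sin(a)*Ly-np.cos(a)*np.array([0,0,1]); y=Lx; x=np.cross(y,z)
    return R.from_matrix(np.column_stack([x,y,z]))
def cmd(s,p,Rg):
    R0=R.from_euler('xyz',s["ee_rot"]); 
    return (R0.inv().apply(np.array(p)-s["tool_pos"])*100).round(2),(R0.inv()*Rg).as_rotvec().round(4)
E
python3 - <<'E'
from rig import *; from h import *
s=read_state()
T=Rt(30); z=T.apply([0,0,1]); g=np.array([.5246,-.2172,.0675])-.005*z
print(g,toL(g))
pre=g-.07*z
P1=pre+[0,0,.16]
print(pre,P1,T.as_matrix().round(3)); print(cmd(s,P1,T)); 
print(cmd(s,s["tool_pos"]+[0,0,.08],R.from_euler('xyz',s["ee_rot"])))
E
```

```text
[ 0.52443961 -0.21969485  0.07183013] [ 0.00327759 -0.02854338  0.03183013]
[ 0.52219415 -0.25462275  0.13245191] [ 0.52219415 -0.25462275  0.29245191] [[ 0.056  0.998  0.032]
 [ 0.864 -0.064  0.499]
 [ 0.5   -0.    -0.866]]
(array([-58.06, -54.58,  -8.3 ]), array([-0.3191,  0.4573,  1.1877]))
(array([ 0.  , -0.01, -8.  ]), array([0., 0., 0.]))
```

Call:
servo_tool --travel '[[0,0,-4],[0,0,-8],[-10,-9.4,-8.3],[-15,-14,-8.3],[-20,-18.8,-8.3],[-25,-23.5,-8.3],[-29,-27.3,-8.3],[-32,-30,-8.3],[-35,-33,-8.3],[-38,-36,-8.3]]' --angular '[[0,0,0],[0,0,0],[-0.03,0.05,0.12],[-0.06,0.09,0.24],[-0.1,0.14,0.36],[-0.13,0.18,0.48],[-0.16,0.23,0.6],[-0.19,0.28,0.71],[-0.22,0.32,0.83],[-0.25,0.36,0.94]]' --hand '[1,1,1,1,1,1,1,1,1,1]'

```text
time: 1.03
tool_pos: [0.3418, 0.1714, 0.2923]
ee_rot: [3.077, -0.405, 1.815]
force: [1.6, 1.3, -0.2]
width: 0.0851
```

```bash
python3 - <<'E'
from rig import *; from h import *
s=read_state();print(s["time"],s["tool_pos"],s["joints"].round(3))
T=Rt(30); z=T.apply([0,0,1]); g=np.array([.5246,-.2172,.0675])-.005*z
print(cmd(s,g-.07*z+[0,0,.1],T))
E
```

```text
1.0333 [0.34184609 0.17144873 0.29230088] [ 0.041 -0.445  1.717  0.428  1.86  -0.064]
(array([-44.37,   7.97, -12.02]), array([-0.0743,  0.1087,  0.2798]))
```

Call:
servo_tool --travel '[[-4,0.7,-1.1],[-8,1.4,-2.2],[-12,2.1,-3.3],[-16,2.8,-4.4],[-20,3.5,-5.5],[-24,4.3,-6.6],[-28,5,-7.7],[-32,5.7,-8.8],[-36,6.4,-9.9],[-40,7.2,-11]]' --angular '[[0,0.01,0.03],[-0.02,0.03,0.06],[-0.03,0.04,0.1],[-0.04,0.06,0.14],[-0.05,0.07,0.18],[-0.06,0.09,0.22],[-0.07,0.1,0.25],[-0.0743,0.1087,0.28],[-0.0743,0.1087,0.28],[-0.0743,0.1087,0.28]]' --hand '[1,1,1,1,1,1,1,1,1,1]'

```text
time: 1.87
tool_pos: [0.505, -0.209, 0.2402]
ee_rot: [-3.141, -0.522, 1.51]
force: [1.0, 0.4, 0.0]
width: 0.0856
```

```bash
python3 - <<'E'
from rig import *; from h import *; import cv2
s=read_state();print(s["time"],s["tool_pos"],s["joints"].round(3))
T=Rt(30); z=T.apply([0,0,1]); g=np.array([.5246,-.2172,.0675])-.005*z
print(cmd(s,g-.07*z,T))
for n in("scene","top"):
    c=read_camera(n);cv2.imwrite(f"pics/{n}1.png",c["image"][:,:,::-1])
    if n=="scene":
        cv2.imwrite("pics/scene1c.png",cv2.resize(c["image"][170:320,250:450,::-1],None,fx=4,fy=4,interpolation=cv2.INTER_CUBIC))
E
```

```text
1.8667 [ 0.50498774 -0.20895511  0.24020359] [-0.687  0.304  1.137  0.456  1.986 -0.501]
(array([-9.23,  2.  ,  7.12]), array([-0.0029,  0.0021,  0.0032]))
```

View pics/scene1c.png

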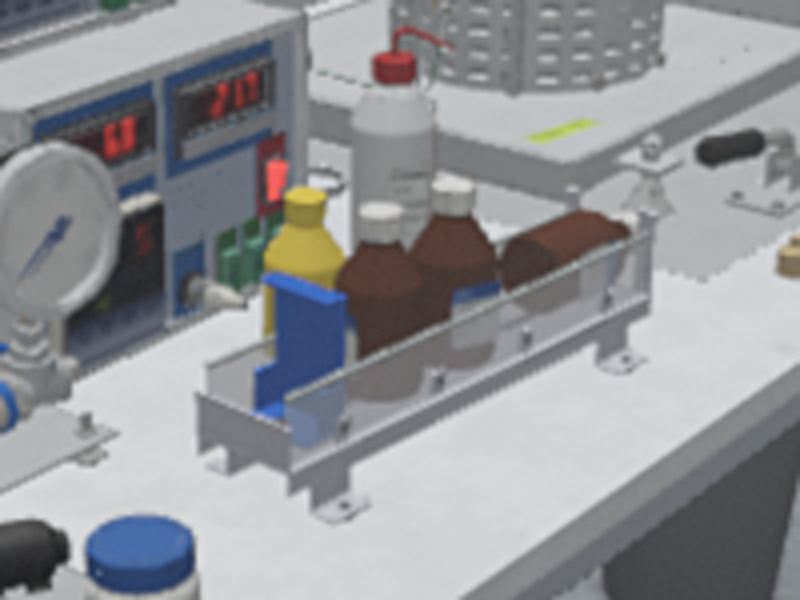

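View pics/scene1.png

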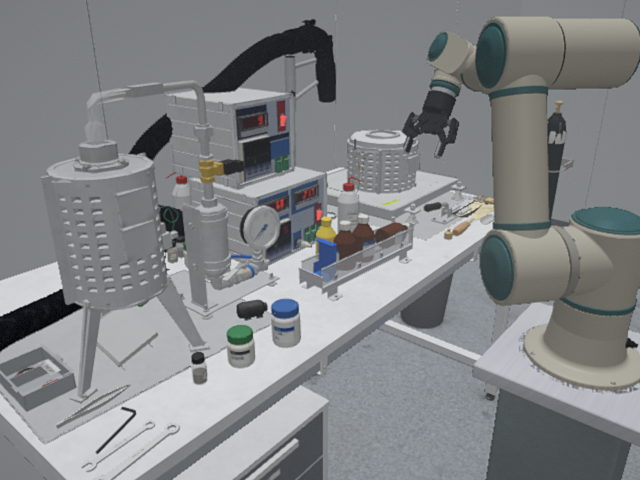

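Call:
servo_tool --travel '[[-3,1,1],[-6,1.5,2],[-9.2,2,3.5],[-9.2,2,5.5],[-9.2,2,7.1],[-9.2,2,7.1],[-9.2,2,7.1]]' --angular '[[0,0,0],[0,0,0],[0,0,0],[-0.003,0.002,0.003],[-0.003,0.002,0.003],[-0.003,0.002,0.003],[-0.003,0.002,0.003]]' --hand '[1,1,1,1,1,1,0.7]'

```text
time: 2.55
tool_pos: [0.5219, -0.2516, 0.1338]
ee_rot: [-3.142, -0.524, 1.509]
force: [1.0, -0.3, 0.8]
width: 0.0755
```

```bash
python3 - <<'E'
from rig import *; from h import *; import cv2
s=read_state();print(s["time"],s["tool_pos"],s["joints"].round(3))
T=Rt(30); z=T.apply([0,0,1]); g=np.array([.5246,-.2172,.0675])-.005*z
print(cmd(s,g,T))
c=read_camera("scene")
cv2.imwrite("pics/scene2c.png",cv2.resize(c["image"][150:270,330:490,::-1],None,fx=5,fy=5,interpolation=cv2.INTER_CUBIC))
c=read_camera("top")
cv2.imwrite("pics/top2c.png",cv2.resize(c["image"][190:310,320:480,::-1],None,fx=5,fy=5,interpolation=cv2.INTER_CUBIC))
E
```

```text
2.55 [ 0.52187752 -0.25155871  0.13380813] [-0.722  0.467  1.143  0.423  1.846 -0.609]
(array([-0.33,  0.06,  6.97]), array([-0.001 , -0.0002,  0.0018]))
```

View pics/scene2c.png

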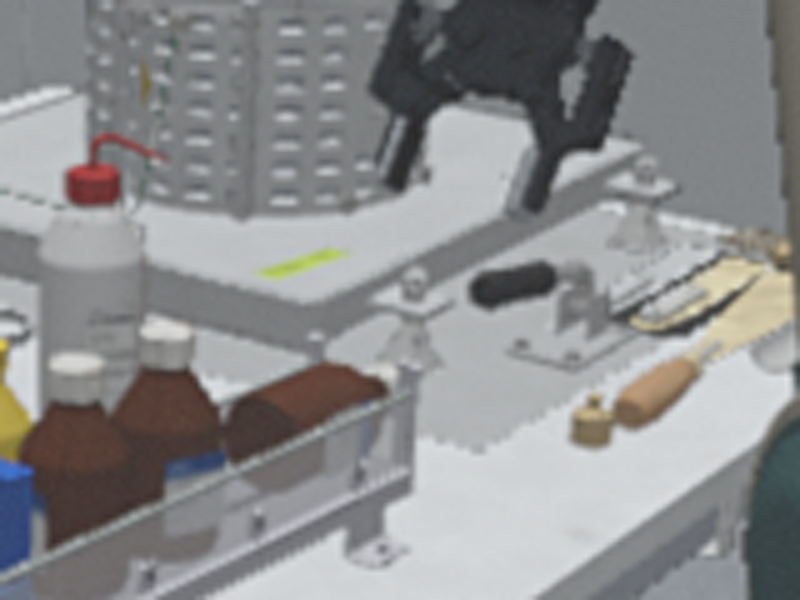

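View pics/top2c.png

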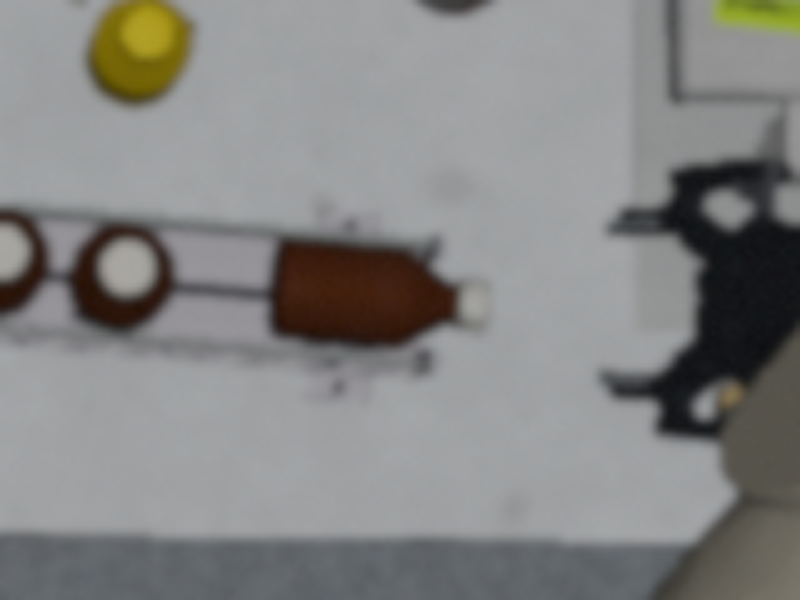

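Call:
servo_tool --travel '[[0,0,2],[0,0,4],[0,0,6],[0,0,7],[0,0,7],[0,0,7],[0,0,7]]' --angular '[[0,0,0],[0,0,0],[0,0,0],[0,0,0],[0,0,0],[0,0,0],[0,0,0]]' --hand '[0.7,0.7,0.7,0.7,0.7,0.7,0.7]' --newtons 80

```text
time: 3.23
tool_pos: [0.525, -0.2184, 0.0748]
ee_rot: [3.138, -0.521, 1.509]
force: [0.5, -0.9, 0.3]
width: 0.0597
```

```bash
python3 - <<'E'
from rig import *; from h import *; import cv2
s=read_state();print(s["time"],s["tool_pos"],s["width"],s["force"])
T=Rt(30); z=T.apply([0,0,1]); g=np.array([.5246,-.2172,.0675])-.005*z
print(cmd(s,g,T))
c=read_camera("scene")
cv2.imwrite("pics/scene3c.png",cv2.resize(c["image"][150:270,330:490,::-1],None,fx=5,fy=5,interpolation=cv2.INTER_CUBIC))
c=read_camera("top")
cv2.imwrite("pics/top3c.png",cv2.resize(c["image"][190:310,320:480,::-1],None,fx=5,fy=5,interpolation=cv2.INTER_CUBIC))
E
```

```text
3.2333 [ 0.52504795 -0.21838519  0.07479846] 0.059747688916299786 [ 0.47785149 -0.89096726  0.28269086]
(array([-0.26, -0.05,  0.19]), array([0.0024, 0.0021, 0.0023]))
```

View pics/scene3c.png

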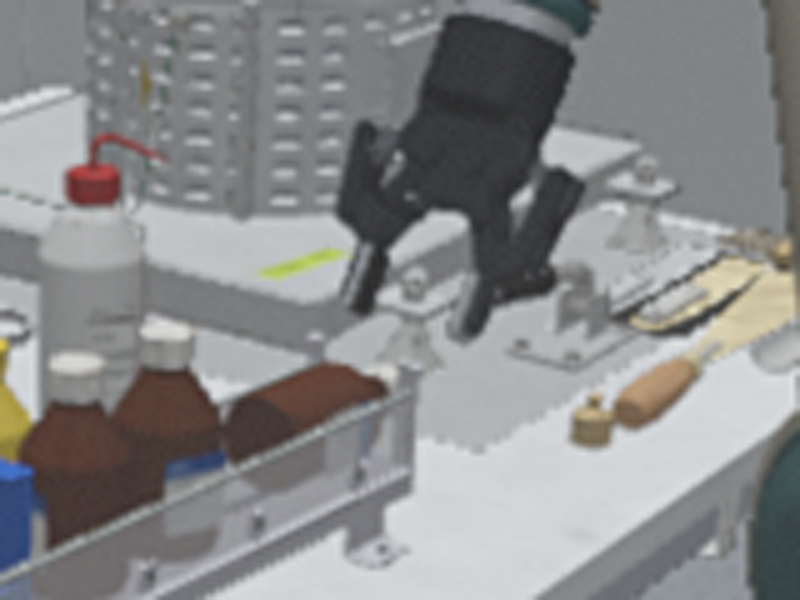

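View pics/top3c.png

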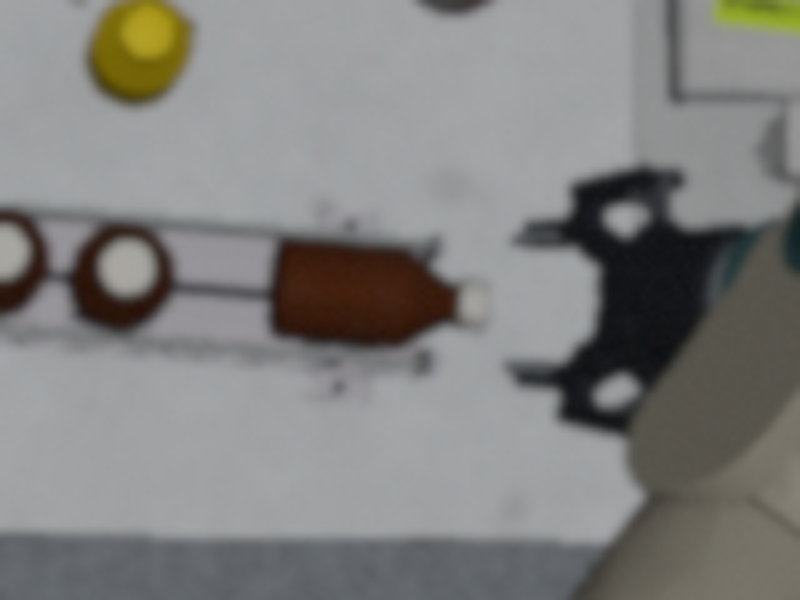

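```bash
python3 - <<'E'
from rig import *; from h import *; import cv2
s=read_state();print(s["time"],s["tool_pos"],s["width"],s["joints"].round(3),s["joint_vel"].round(3))
z=R.from_euler('xyz',s["ee_rot"]).apply([0,0,1])
for n,(u,v),f in(("top",(320,190),5),("scene",(330,150),5)):
    c=read_camera(n)
    for k in(0,.017,-.056):
        a=proj(c,s["tool_pos"]+k*z); print(n,k,[(a[0]-u)*f,(a[1]-v)*f])
    if n=="scene": print('capend',[(np.array(proj(c,[.5243,-.2227,.0675]))-[u,v])*f])
    im=cv2.resize(c["image"][v:v+120,u:u+160,::-1],None,fx=f,fy=f,interpolation=cv2.INTER_CUBIC); cv2.imwrite(f"pics/{n}4c.png",im)
E
```

```text
3.3333 [ 0.52490846 -0.21836326  0.0744858 ] 0.05989755235239392 [-0.68   0.468  1.264  0.425  1.714 -0.621] [ 0.002  0.001  0.011 -0.    -0.003 -0.   ]
top 0 [np.float64(483.3048660747778), np.float64(300.07934749173245)]
top 0.017 [np.float64(462.47025359634563), np.float64(300.3521501702601)]
top -0.056 [np.float64(554.7930920175806), np.float64(299.14330034707973)]
scene 0 [np.float64(391.87677973264584), np.float64(371.5180494552371)]
scene 0.017 [np.float64(381.22637425995606), np.float64(400.8782766249584)]
scene -0.056 [np.float64(426.95854777055445), np.float64(274.80730151707974)]
capend [array([396.22187011, 381.4811407 ])]
```

View pics/scene4c.png

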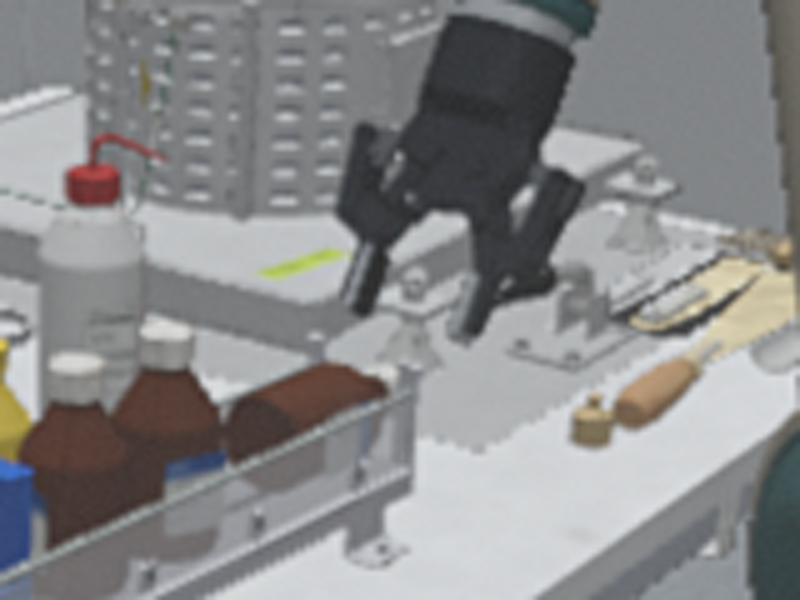

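View pics/top4c.png

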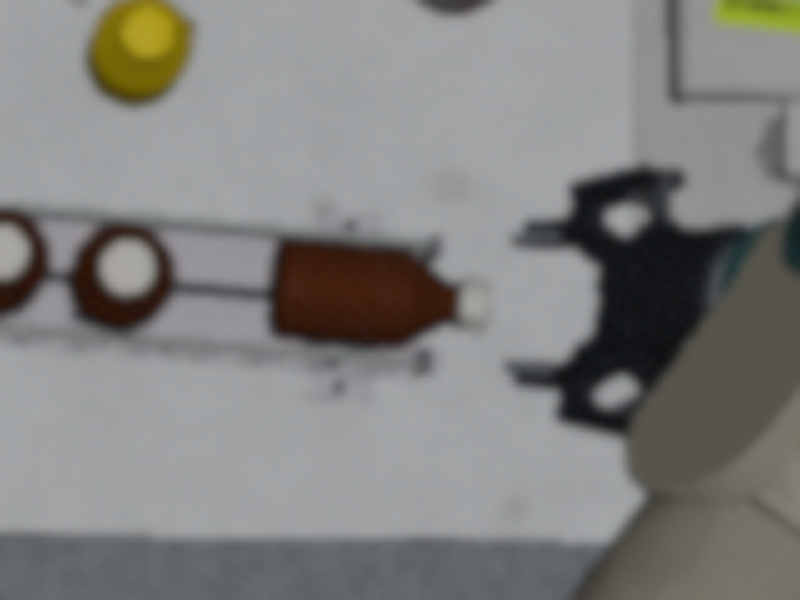

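```bash
python3 - <<'E'
from rig import *; from h import *; import cv2
c=read_camera("scene")
p0=np.array([.21285,.47955,.20866])
yt=R.from_euler('xyz',[-3.14,0,2.7237]).apply([0,1,0])
for k in(.017,.004,-.03,-.056,-.1):
    print(k,proj(c,p0-[0,0,k]),[np.round(proj(c,p0-[0,0,k]+sg*.05*yt)) for sg in(1,-1)])
im=cv2.imread("pics/scene0.png")
cv2.imwrite("pics/s0c.png",cv2.resize(im[180:330,260:420],None,fx=4,fy=4))
E
```

```text
0.017 (np.float64(345.497322535415), np.float64(337.329354979065)) [array([313., 347.]), array([376., 329.])]
0.004 (np.float64(345.64237356867557), np.float64(329.3066298029815)) [array([313., 338.]), array([376., 321.])]
-0.03 (np.float64(346.0309918532032), np.float64(307.81227967611113)) [array([313., 316.]), array([377., 300.])]
-0.056 (np.float64(346.3375514868692), np.float64(290.856566671535)) [array([313., 299.]), array([378., 283.])]
-0.1 (np.float64(346.8759034888812), np.float64(261.0804936367539)) [array([312., 269.]), array([379., 254.])]
```

View pics/s0c.png

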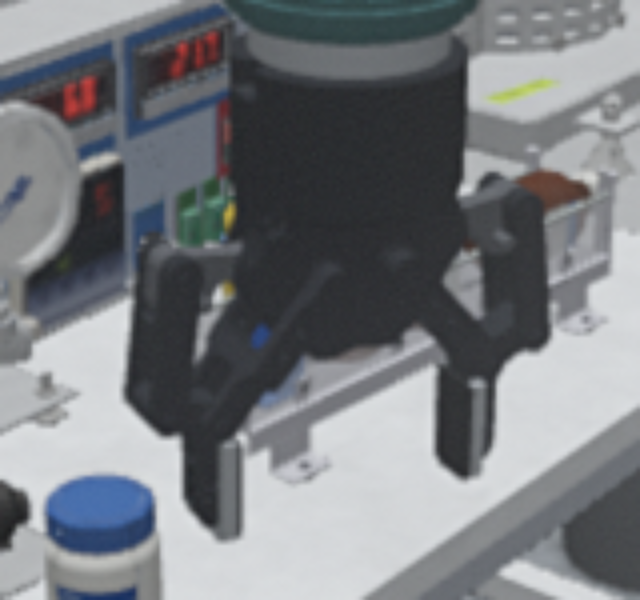

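Call:
servo_tool --travel '[[-0.2,0,1],[-0.25,0,2],[-0.25,0,2.7],[-0.25,0,2.7],[-0.25,0,2.7],[-0.25,0,2.7]]' --angular '[[0,0,0],[0,0,0],[0,0,0],[0,0,0],[0,0,0],[0,0,0]]' --hand '[0.7,0.7,0.7,0.7,0.7,0.7]'

```text
time: 3.98
tool_pos: [0.5251, -0.206, 0.0484]
ee_rot: [3.141, -0.523, 1.508]
force: [-0.1, -0.7, 0.6]
width: 0.0599
```

```bash
cat > look.py <<'E'
import sys
from rig import *; from h import *; import cv2
tag=sys.argv[1]
s=read_state();print(s["time"],s["tool_pos"],s["ee_rot"],s["width"],s["force"].round(1),s["joints"].round(2))
z=R.from_euler('xyz',s["ee_rot"]).apply([0,0,1])
for n,(u,v),f in(("top",(320,190),5),("scene",(330,150),5)):
    c=read_camera(n)
    for k in(0,-.02,-.04): print(n,k,((np.array(proj(c,s["tool_pos"]+k*z))-[u,v])*f).round())
    im=cv2.resize(c["image"][v:v+120,u:u+160,::-1],None,fx=f,fy=f,interpolation=cv2.INTER_CUBIC); cv2.imwrite(f"pics/{n}{tag}.png",im)
E
python3 look.py 5
```

```text
3.9833 [ 0.52513863 -0.20602588  0.04844953] [ 3.14064456 -0.52316412  1.50839162] 0.059875074781511245 [-0.1 -0.7  0.6] [-0.66  0.48  1.3   0.43  1.66 -0.63]
top 0 [452. 302.]
top -0.02 [476. 302.]
top -0.04 [501. 301.]
scene 0 [377. 422.]
scene -0.02 [389. 388.]
scene -0.04 [402. 353.]
```

View pics/scene5.png

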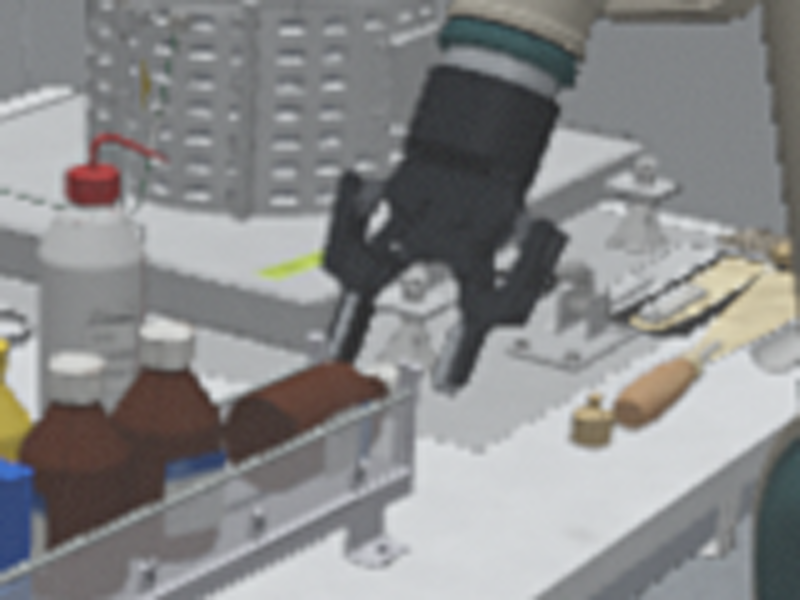

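View pics/top5.png

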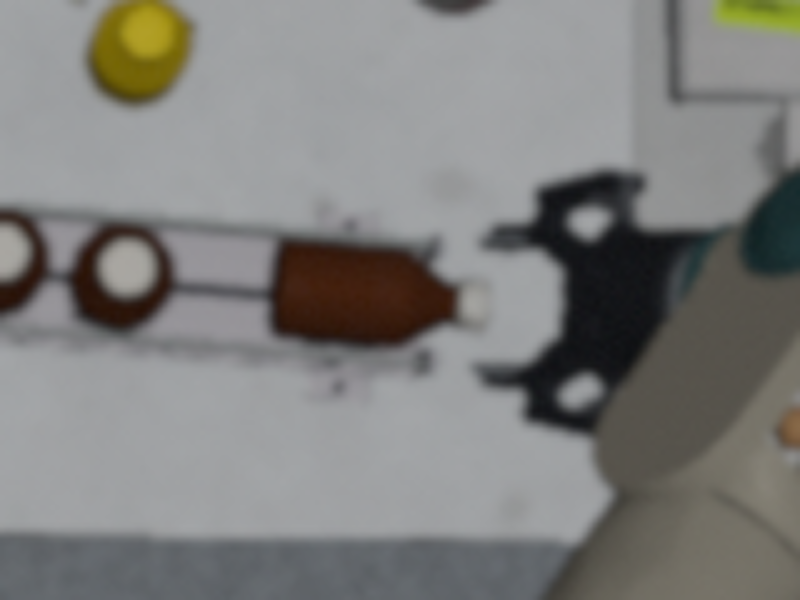

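Call:
servo_tool --travel '[[0,0,0.5],[0,0,1.0],[0,0,1.0],[0,0,1.0],[0,0,1.0],[0,0,1.0],[0,0,1.0],[0,0,1.0],[0,0,1.0],[0,0,1.0]]' --angular '[[0,0,0],[0,0,0],[0,0,0],[0,0,0],[0,0,0],[0,0,0],[0,0,0],[0,0,0],[0,0,0],[0,0,0]]' --hand '[0.7,0.7,0.7,0.5,0.35,0.1,0,0,0,0]' --newtons 80

```text
time: 4.92
tool_pos: [0.5256, -0.2013, 0.04]
ee_rot: [3.14, -0.523, 1.508]
force: [0.1, -0.1, 2.9]
width: 0.0219
```

```bash
python3 look.py 6
```

```text
4.9167 [ 0.52555372 -0.2012704   0.04004292] [ 3.14006149 -0.52288044  1.5083489 ] 0.021912948249214137 [ 0.1 -0.1  2.9] [-0.66  0.48  1.32  0.43  1.64 -0.63]
top 0 [440. 302.]
top -0.02 [464. 302.]
top -0.04 [489. 301.]
scene 0 [371. 439.]
scene -0.02 [383. 404.]
scene -0.04 [396. 370.]
```

View pics/scene6.png

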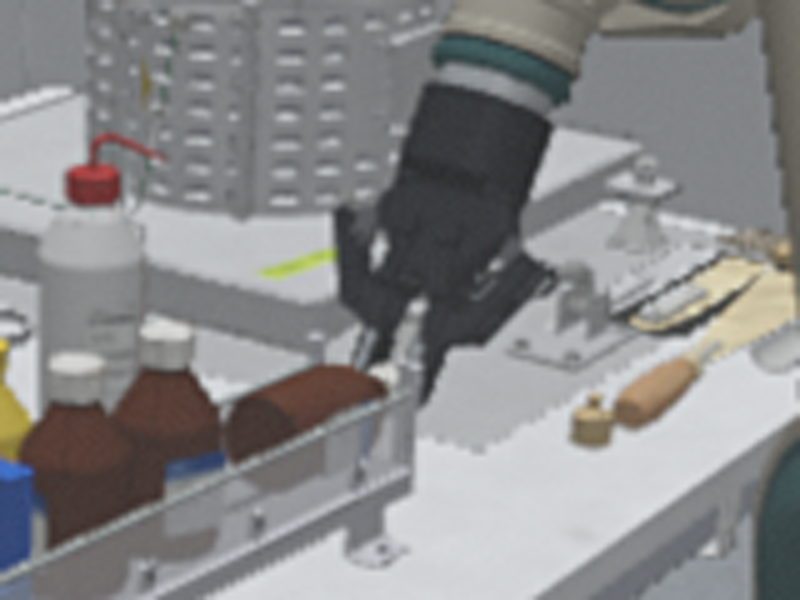

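View pics/top6.png

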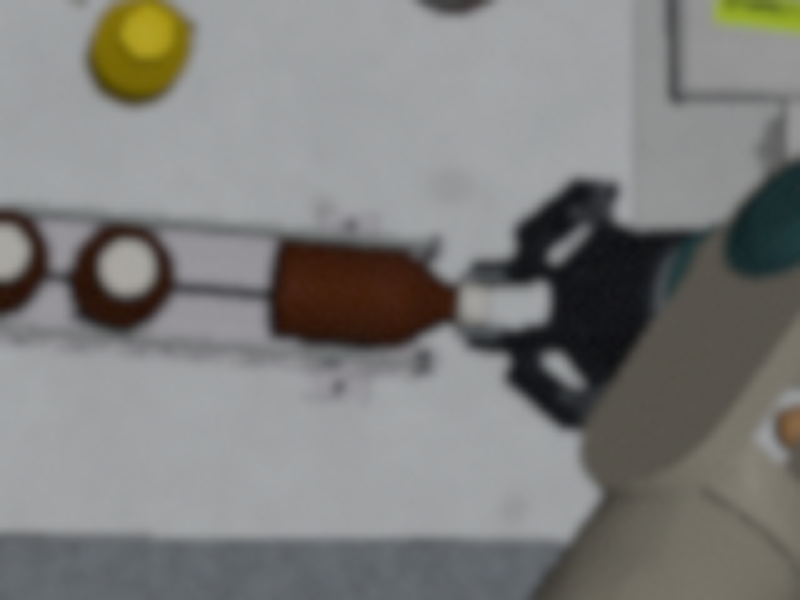

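```bash
cat > arc.py <<'E'
from rig import *; from h import *
import sys
def rows(s,pivot,ths,lifts):
    R0=R.from_euler('xyz',s["ee_rot"]); p=s["tool_pos"]
    for th,l in zip(ths,lifts):
        q=pivot+R.from_rotvec(-th*Lx).apply(p-pivot)+np.array(l)
        print((R0.inv().apply(q-p)*100).round(2),R0.inv().apply(-th*Lx).round(3))
E
python3 - <<'E'
from arc import *
s=read_state();piv=np.array([.5314,-.1084,.04])
rows(s,piv,np.linspace(.05,.5,10),[[0,0,min(.004,.001*i)] for i in range(1,11)])
E
```

```text
[ 0.29  0.   -0.48] [ 0.   -0.05 -0.  ]
[ 0.6   0.   -0.96] [ 0.  -0.1 -0. ]
[ 0.94  0.   -1.41] [ 0.   -0.15 -0.  ]
[ 1.28  0.   -1.86] [ 0.  -0.2 -0. ]
[ 1.6  0.  -2.2] [ 0.   -0.25 -0.  ]
[ 1.93  0.   -2.52] [ 0.  -0.3 -0. ]
[ 2.28  0.01 -2.83] [ 0.001 -0.35  -0.   ]
[ 2.65  0.01 -3.12] [ 0.001 -0.4   -0.   ]
[ 3.03  0.01 -3.39] [ 0.001 -0.45  -0.   ]
[ 3.42  0.01 -3.65] [ 0.001 -0.5   -0.   ]
```

Call:
servo_tool --travel '[[0.29,0,-0.48],[0.6,0,-0.96],[0.94,0,-1.41],[1.28,0,-1.86],[1.6,0,-2.2],[1.93,0,-2.52],[2.28,0,-2.83],[2.65,0,-3.12],[3.03,0,-3.39],[3.42,0,-3.65]]' --angular '[[0,-0.05,0],[0,-0.1,0],[0,-0.15,0],[0,-0.2,0],[0,-0.25,0],[0,-0.3,0],[0,-0.35,0],[0,-0.4,0],[0,-0.45,0],[0,-0.5,0]]' --hand '[0,0,0,0,0,0,0,0,0,0]'

```text
time: 5.85
tool_pos: [0.5255, -0.1895, 0.0877]
ee_rot: [-3.141, -0.021, 1.508]
force: [0.9, -0.1, -2.5]
width: 0.0212
```

```bash
python3 look.py 7
```

```text
5.85 [ 0.52546722 -0.18947744  0.08768256] [-3.14078368 -0.02097858  1.50779084] 0.021198602100774008 [ 0.9 -0.1 -2.5] [-0.42  0.22  1.46  0.02  1.47 -0.36]
top 0 [433. 297.]
top -0.02 [440. 295.]
top -0.04 [447. 292.]
scene 0 [364. 363.]
scene -0.02 [367. 328.]
scene -0.04 [369. 292.]
```

View pics/scene7.png

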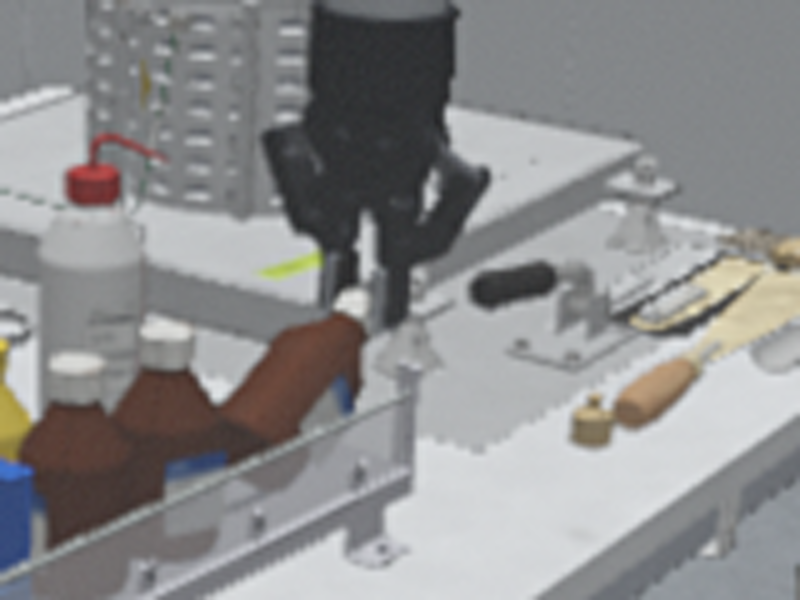

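View pics/top7.png

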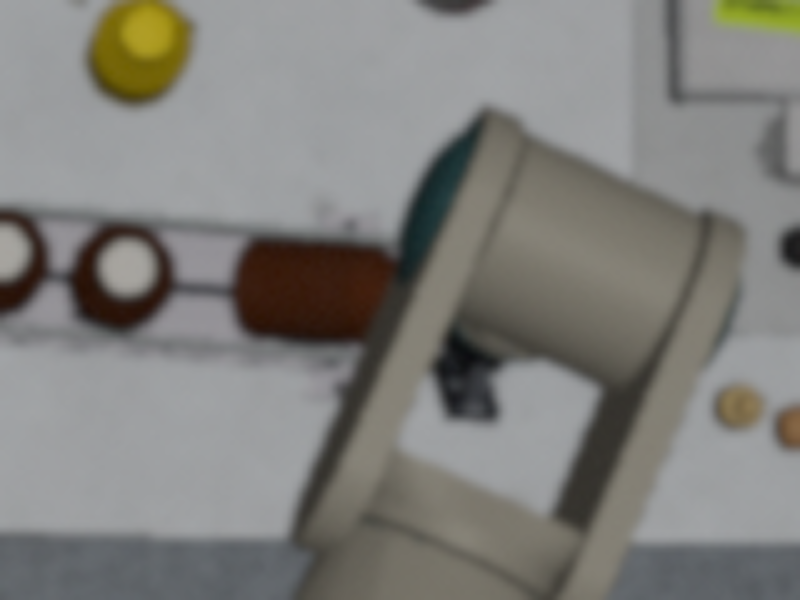

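```bash
python3 - <<'E'
from arc import *
s=read_state();piv=np.array([.5314,-.1084,.044])
rows(s,piv,np.linspace(.05,.5,10),[-.003*i*Ly+np.array([0,0,.0002*i]) for i in range(1,11)])
E
```

```text
[-0.06  0.   -0.42] [ 0.   -0.05 -0.  ]
[-0.1   0.   -0.82] [ 0.  -0.1 -0. ]
[-0.12  0.   -1.21] [ 0.001 -0.15  -0.   ]
[-0.12  0.   -1.58] [ 0.001 -0.2   -0.   ]
[-0.11  0.   -1.94] [ 0.001 -0.25  -0.   ]
[-0.08  0.   -2.29] [ 0.001 -0.3   -0.   ]
[-0.03  0.   -2.62] [ 0.001 -0.35  -0.   ]
[ 0.03  0.   -2.92] [ 0.001 -0.4   -0.   ]
[ 0.1   0.   -3.22] [ 0.002 -0.45  -0.   ]
[ 0.19  0.   -3.49] [ 0.002 -0.5   -0.   ]
```

Call:
servo_tool --travel '[[-0.06,0,-0.42],[-0.1,0,-0.82],[-0.12,0,-1.21],[-0.12,0,-1.58],[-0.11,0,-1.94],[-0.08,0,-2.29],[-0.03,0,-2.62],[0.03,0,-2.92],[0.1,0,-3.22],[0.19,0,-3.49]]' --angular '[[0,-0.05,0],[0,-0.1,0],[0,-0.15,0],[0,-0.2,0],[0,-0.25,0],[0,-0.3,0],[0,-0.35,0],[0,-0.4,0],[0,-0.45,0],[0,-0.5,0]]' --hand '[0,0,0,0,0,0,0,0,0,0]'

```text
time: 6.78
tool_pos: [0.5254, -0.1888, 0.1223]
ee_rot: [-3.14, 0.477, 1.508]
force: [-0.4, 0.2, -3.4]
width: 0.0216
```

```bash
python3 look.py 8;python3 - <<'E'
from arc import *
s=read_state();piv=np.array([.5314,-.1084,.046])-.03*Ly
rows(s,piv,np.linspace(.04,.4,10),[-.0025*i*Ly for i in range(1,11)])
E
```

```text
6.7833 [ 0.52544591 -0.18880374  0.12225021] [-3.13971078  0.47712646  1.50783831] 0.021602265571611223 [-0.4  0.2 -3.4] [-0.16  0.16  1.53 -0.48  1.42 -0.03]
top 0 [443. 293.]
top -0.02 [430. 290.]
top -0.04 [418. 286.]
scene 0 [367. 303.]
scene -0.02 [359. 275.]
scene -0.04 [350. 247.]
[-0.04 -0.   -0.2 ] [ 0.   -0.04  0.  ]
[-0.06 -0.   -0.38] [ 0.   -0.08  0.  ]
[-0.08 -0.   -0.56] [ 0.   -0.12  0.  ]
[-0.08 -0.   -0.74] [ 0.001 -0.16   0.   ]
[-0.07 -0.   -0.9 ] [ 0.001 -0.2    0.   ]
[-0.05 -0.   -1.05] [ 0.001 -0.24   0.   ]
[-0.02 -0.   -1.2 ] [ 0.001 -0.28   0.   ]
[ 0.02 -0.   -1.33] [ 0.001 -0.32   0.   ]
[ 0.07 -0.   -1.45] [ 0.001 -0.36   0.001]
[ 0.13 -0.   -1.56] [ 0.001 -0.4    0.001]
```

View pics/scene8.png

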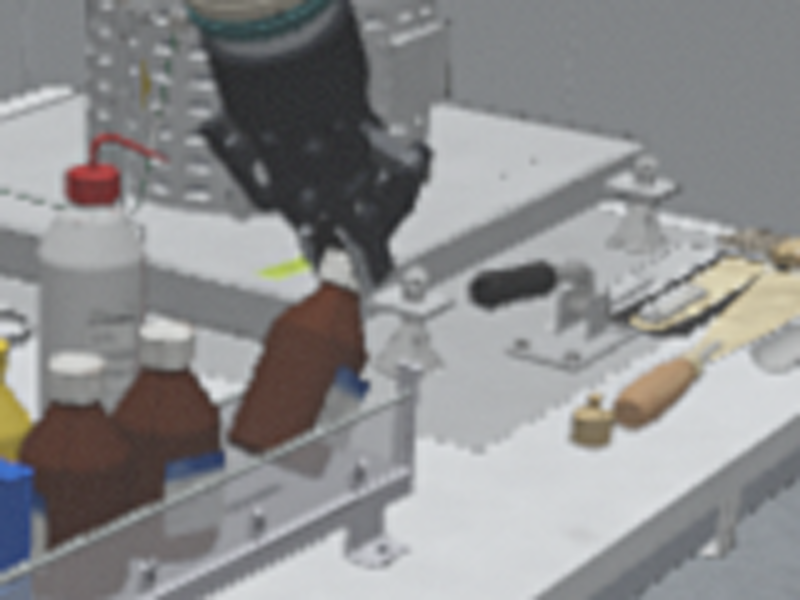

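View pics/top8.png

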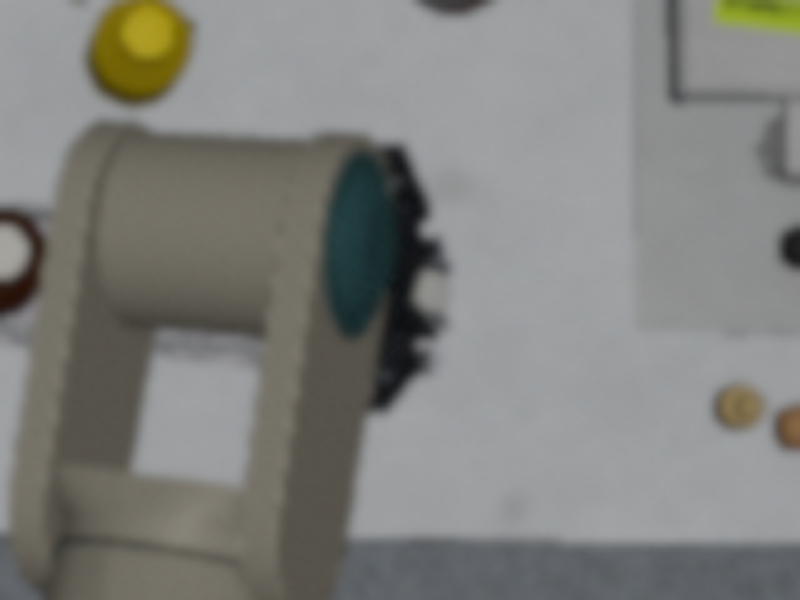

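Call:
servo_tool --travel '[[-0.04,0,-0.2],[-0.06,0,-0.38],[-0.08,0,-0.56],[-0.08,0,-0.74],[-0.07,0,-0.9],[-0.05,0,-1.05],[-0.02,0,-1.2],[0.02,0,-1.33],[0.07,0,-1.45],[0.13,0,-1.56]]' --angular '[[0,-0.04,0],[0,-0.08,0],[0,-0.12,0],[0,-0.16,0],[0,-0.2,0],[0,-0.24,0],[0,-0.28,0],[0,-0.32,0],[0,-0.36,0],[0,-0.4,0]]' --hand '[0,0,0,0,0,0,0,0,0,0]'

```text
time: 7.72
tool_pos: [0.5261, -0.1808, 0.1356]
ee_rot: [-3.139, 0.875, 1.508]
force: [1.1, -0.3, -2.9]
width: 0.0217
```

```bash
python3 look.py 9
```

```text
7.7167 [ 0.52606516 -0.18080622  0.13555161] [-3.13912668  0.87540562  1.5079444 ] 0.02172179141270851 [ 1.1 -0.3 -2.9] [ 0.03  0.24  1.56 -0.87  1.49  0.24]
top 0 [431. 290.]
top -0.02 [405. 286.]
top -0.04 [378. 282.]
scene 0 [360. 283.]
scene -0.02 [344. 267.]
scene -0.04 [327. 250.]
```

View pics/scene9.png

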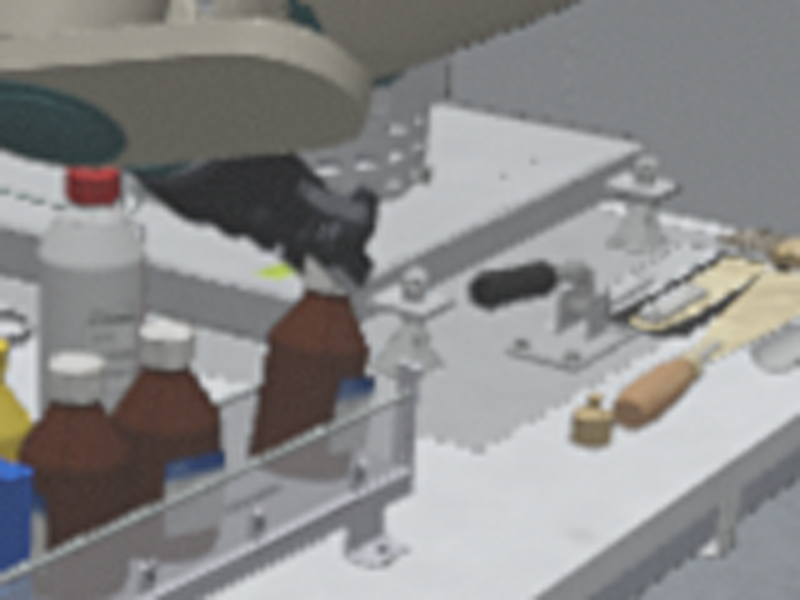

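```bash
python3 - <<'E'
from arc import *
s=read_state();piv=np.array([.5314,-.1084,.046])-.055*Ly
rows(s,piv,[.04,.08,.12,.12,.12,.12],[[0,0,0],[0,0,0],[0,0,-.001],[0,0,-.003],[0,0,-.005],[0,0,-.005]])
E
```

```text
[ 0.18  0.   -0.31] [ 0.   -0.04  0.  ]
[ 0.37  0.   -0.61] [ 0.   -0.08  0.  ]
[ 0.66  0.   -0.85] [ 0.   -0.12  0.  ]
[ 0.81  0.   -0.72] [ 0.   -0.12  0.  ]
[ 0.96  0.   -0.59] [ 0.   -0.12  0.  ]
[ 0.96  0.   -0.59] [ 0.   -0.12  0.  ]
```

Call:
servo_tool --travel '[[0.18,0,-0.31],[0.37,0,-0.61],[0.66,0,-0.85],[0.81,0,-0.72],[0.96,0,-0.59],[0.96,0,-0.59]]' --angular '[[0,-0.04,0],[0,-0.08,0],[0,-0.12,0],[0,-0.12,0],[0,-0.12,0],[0,-0.12,0]]' --hand '[0,0,0,0,0,0]'

```text
time: 8.32
tool_pos: [0.5283, -0.1705, 0.1354]
ee_rot: [3.135, 0.996, 1.501]
force: [0.6, 0.5, 5.7]
width: 0.0217
```

```bash
python3 look.py 10
```

```text
8.3167 [ 0.52833102 -0.17049307  0.13535839] [3.1345506  0.99616631 1.50103043] 0.02167662162819462 [0.6 0.5 5.7] [ 0.08  0.3   1.56 -0.98  1.53  0.33]
top 0 [411. 285.]
top -0.02 [381. 282.]
top -0.04 [351. 278.]
scene 0 [345. 287.]
scene -0.02 [328. 275.]
scene -0.04 [309. 263.]
```

View pics/scene10.png

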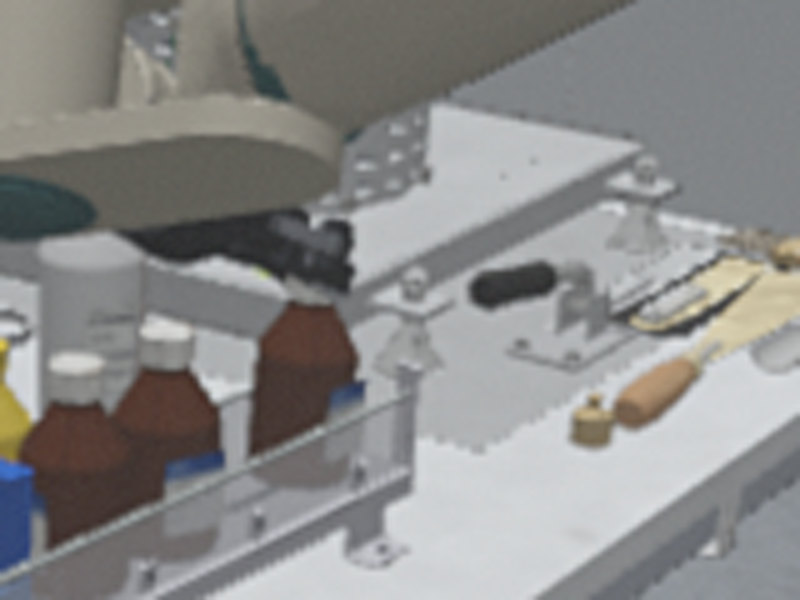

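Call:
servo_tool --travel '[[0,0,0],[0,0,0],[0,0,0],[0,0,0],[0,0,0],[-0.84,0,-0.54],[-2.5,0,-1.6],[-4.2,0,-2.7],[-6.7,0,-4.3],[-8.4,0,-5.4]]' --angular '[[0,0,0],[0,0,0],[0,0,0],[0,0,0],[0,0,0],[0,0,0],[0,0,0],[0,0,0],[0,0,0],[0,0,0]]' --hand '[0.2,0.35,0.5,0.6,0.6,0.6,0.6,0.6,0.6,0.6]'

```text
time: 9.25
tool_pos: [0.5274, -0.17, 0.2359]
ee_rot: [3.137, 0.997, 1.504]
force: [0.5, 0.6, 0.7]
width: 0.0517
```

```bash
python3 look.py 11
```

```text
9.25 [ 0.5273728  -0.16996446  0.23587188] [3.1368669  0.99657605 1.50383756] 0.05166250372209476 [0.5 0.6 0.7] [ 0.08  0.18  1.48 -0.98  1.64  0.16]
top 0 [443. 274.]
top -0.02 [411. 270.]
top -0.04 [379. 266.]
scene 0 [357. 101.]
scene -0.02 [339.  87.]
scene -0.04 [320.  72.]
```

View pics/scene11.png

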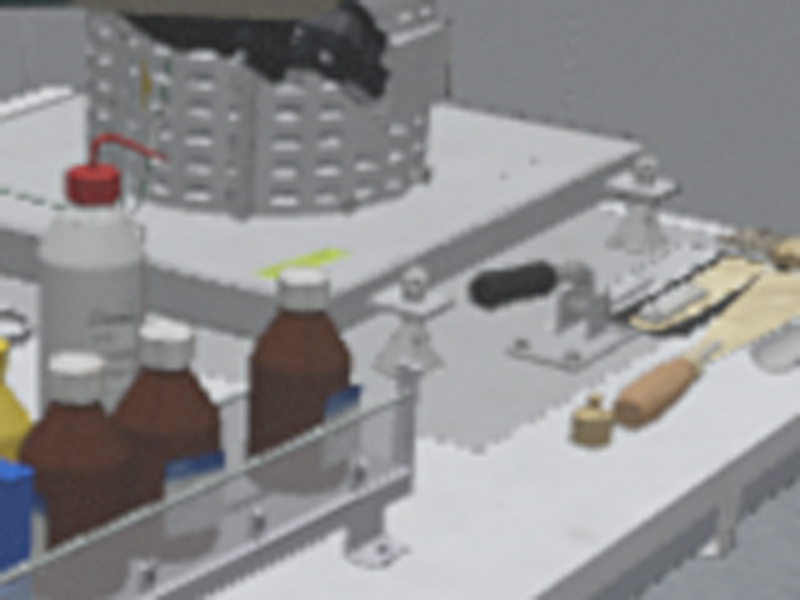

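```bash
python3 - <<'E'
from rig import *; from h import *
s=read_state(); p=toW([0,.37,.21]);print(p,cmd(s,p,Rt(0)))
E
```

```text
[0.54673769 0.17823776 0.25      ] (array([ 17.94,  -0.35, -29.92]), array([ 0.0086,  0.9962, -0.0032]))
```

Call:
servo_tool --travel '[[1.8,0,-3],[3.6,-0.1,-6],[5.4,-0.1,-9],[7.2,-0.1,-12],[9,-0.2,-15],[10.8,-0.2,-18],[12.6,-0.3,-21],[14.4,-0.3,-24],[16.2,-0.3,-27],[17.9,-0.35,-29.9]]' --angular '[[0,0.1,0],[0,0.2,0],[0,0.3,0],[0,0.4,0],[0,0.5,0],[0.01,0.6,0],[0.01,0.7,0],[0.01,0.8,0],[0.01,0.9,0],[0.01,0.996,0]]' --hand '[0.3,0,0,0,0,0,0,0,0,0]'

```text
time: 10.18
tool_pos: [0.5456, 0.1798, 0.2452]
ee_rot: [-3.133, -0.004, 1.504]
force: [1.0, -0.1, 0.2]
width: 0.0003
```

```bash
python3 - <<'E'
from rig import *; from h import *; import cv2
s=read_state(); p=toW([0,.37,.041]);print(s["time"],s["tool_pos"],toL(s["tool_pos"]),s["width"],cmd(s,p,Rt(0)))
c=read_camera("scene");u,v=270,150
cv2.imwrite("pics/scene12.png",cv2.resize(c["image"][v:v+150,u:u+200,::-1],None,fx=4,fy=4,interpolation=cv2.INTER_CUBIC))
for k in(0,-.02,-.04): print(((np.array(proj(c,s["tool_pos"]-[0,0,k]))-[u,v])*4).round())
print(((np.array(proj(c,toW([0,.2916,.084])))-[u,v])*4).round())
E
```

```text
10.1833 [0.54560187 0.17980687 0.24519044] [-0.00123415  0.37149301  0.20519044] 0.00029876911136877715 (array([-0.22,  0.26, 16.42]), array([-0.0082, -0.0044, -0.003 ]))
[143. 197.]
[143. 161.]
[142. 124.]
[243. 365.]
```

View pics/scene12.png

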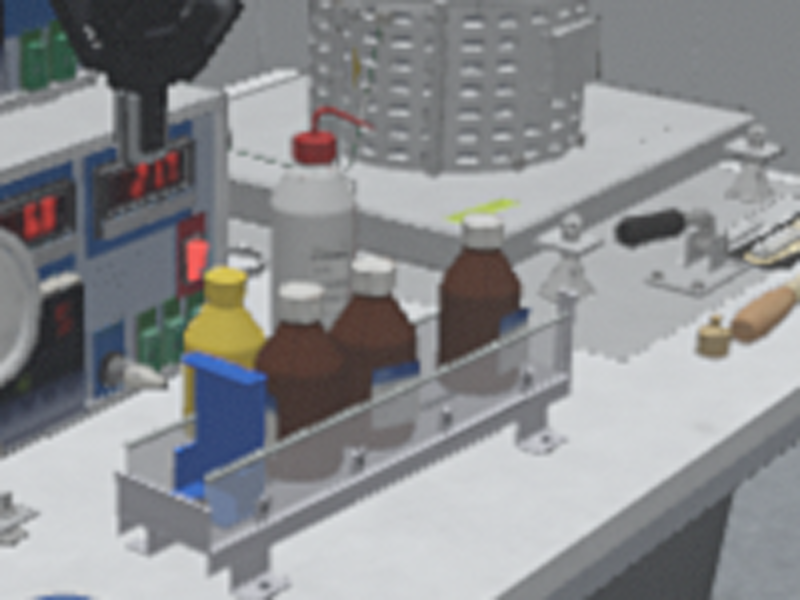

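Call:
servo_tool --travel '[[-0.2,0.25,3],[-0.2,0.25,6.5],[-0.2,0.25,10],[-0.2,0.25,13],[-0.2,0.25,15],[-0.2,0.25,16.5],[-0.2,0.25,16.5]]' --angular '[[0,0,0],[0,0,0],[0,0,0],[-0.008,-0.004,-0.003],[-0.008,-0.004,-0.003],[-0.008,-0.004,-0.003],[-0.008,-0.004,-0.003]]' --hand '[0,0,0,0,0,0,0]'

```text
time: 10.82
tool_pos: [0.544, 0.1747, 0.0751]
ee_rot: [-3.134, 0.008, 1.507]
force: [-0.9, -0.7, -1.3]
width: 0.0001
```

```bash
cat > look2.py <<'E'
import sys
from rig import *; from h import *; import cv2
s=read_state(); print(s["time"],s["tool_pos"],toL(s["tool_pos"]),s["ee_rot"],s["force"].round(1))
c=read_camera("scene");u,v=270,150
cv2.imwrite(f"pics/s{sys.argv[1]}.png",cv2.resize(c["image"][v:v+150,u:u+200,::-1],None,fx=4,fy=4,interpolation=cv2.INTER_CUBIC))
c=read_camera("top")
cv2.imwrite(f"pics/t{sys.argv[1]}.png",cv2.resize(c["image"][200:290,265:425,::-1],None,fx=5,fy=5,interpolation=cv2.INTER_CUBIC))
E
python3 look2.py 13
```

```text
10.8167 [0.54402423 0.17468364 0.07507676] [-0.00247985  0.36627911  0.03507676] [-3.13393918  0.00807752  1.50666986] [-0.9 -0.7 -1.3]
```

View pics/s13.png

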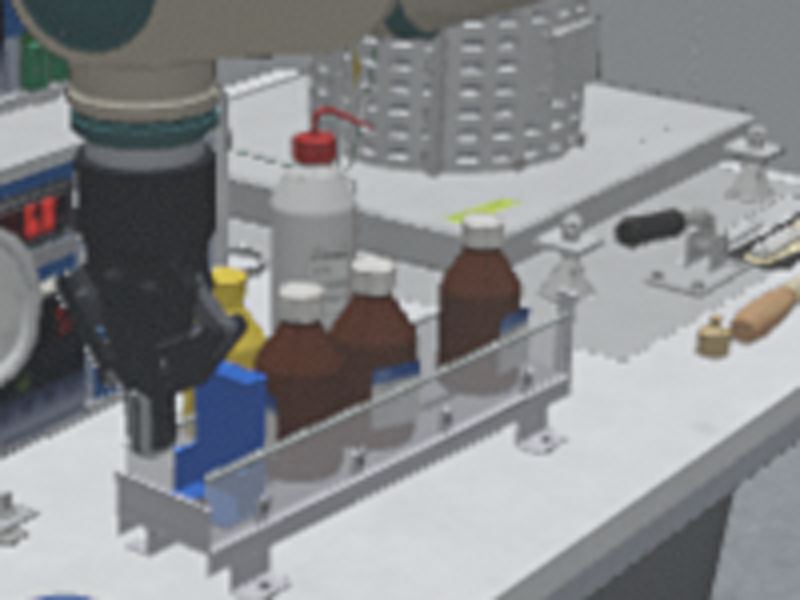

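View pics/t13.png

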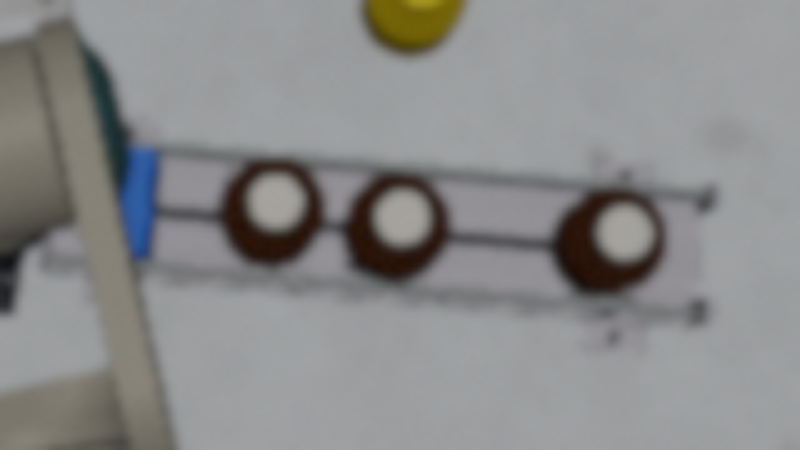

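Call:
servo_tool --travel '[[-1,0.1,0],[-2,0.2,0],[-3,0.2,0],[-3.7,0.2,0],[-4.1,0.2,0],[-4.5,0.2,0],[-4.8,0.2,0],[-5.1,0.2,0],[-5.4,0.2,0],[-5.7,0.2,0]]' --angular '[[0,0,0],[0,0,0],[0,0,0],[0,0,0],[0,0,0],[0,0,0],[0,0,0],[0,0,0],[0,0,0],[0,0,0]]' --hand '[0,0,0,0,0,0,0,0,0,0]'

```text
time: 11.75
tool_pos: [0.5451, 0.1188, 0.0803]
ee_rot: [3.141, 0.004, 1.507]
force: [0.2, 2.2, 0.8]
width: -0.0003
```

```bash
python3 look2.py 14
```

```text
11.75 [0.5450892  0.11877015 0.08031664] [0.00217011 0.31054915 0.04031664] [3.14102842 0.00444202 1.5066571 ] [0.2 2.2 0.8]
```

View pics/s14.png

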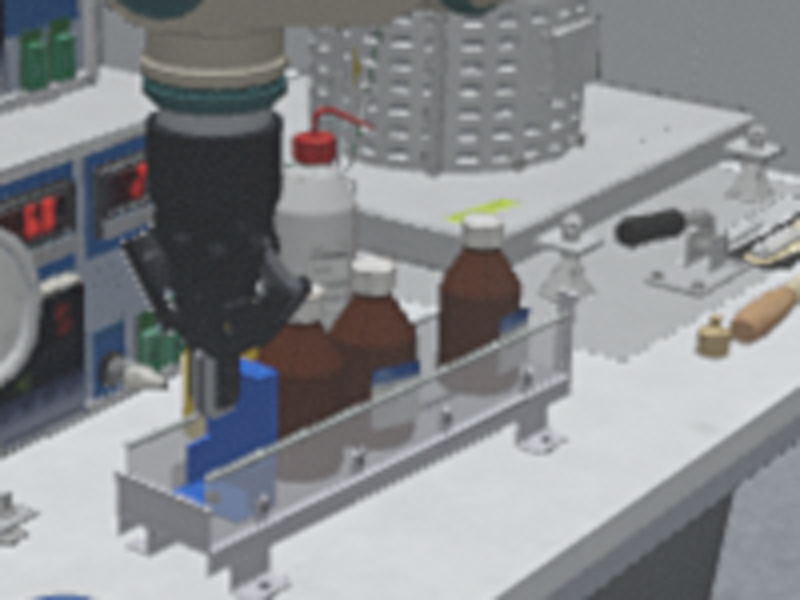

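View pics/t14.png

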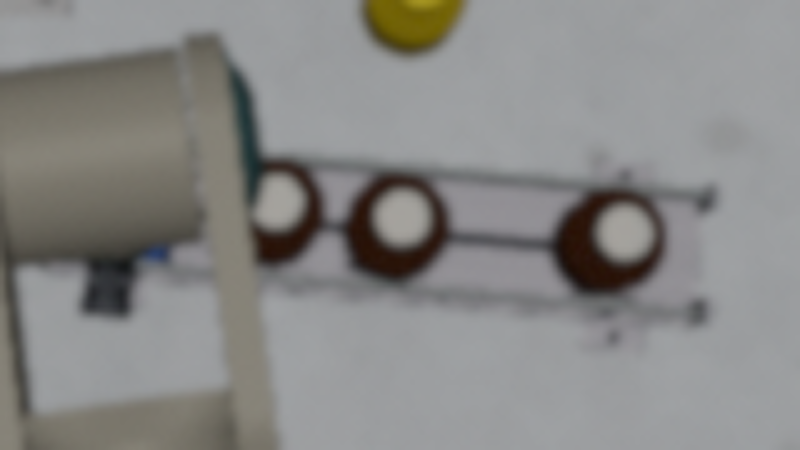

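Call:
servo_tool --travel '[[-0.3,0,0],[-0.6,0,0],[-0.9,0,0],[-1.2,0,0],[-1.5,0,0],[-1.8,0,0],[-2.1,0,0],[-2.4,0,0],[-2.7,0,0],[-3.0,0,0]]' --angular '[[0,0,0],[0,0,0],[0,0,0],[0,0,0],[0,0,0],[0,0,0],[0,0,0],[0,0,0],[0,0,0],[0,0,0]]' --hand '[0,0,0,0,0,0,0,0,0,0]'

```text
time: 12.68
tool_pos: [0.5429, 0.0888, 0.0801]
ee_rot: [-3.141, 0.004, 1.506]
force: [-1.5, 2.0, -0.3]
width: 0.0001
```

```bash
python3 look2.py 15
```

```text
12.6833 [0.54290473 0.08876102 0.08014389] [0.0019154  0.28046169 0.04014389] [-3.14140069  0.0042418   1.50639933] [-1.5  2.  -0.3]
```

View pics/s15.png

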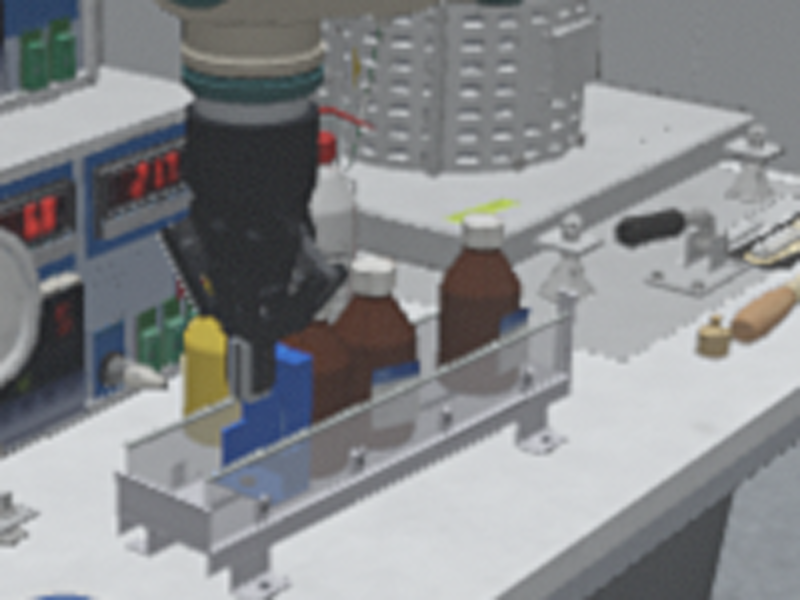

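Call:
servo_tool --travel '[[-0.3,0,0],[-0.6,0,0],[-0.9,0,0],[-1.2,0,0],[-1.5,0,0],[-1.8,0,0],[-2.1,0,0],[-2.4,0,0],[-2.7,0,0],[-3.0,0,0]]' --angular '[[0,0,0],[0,0,0],[0,0,0],[0,0,0],[0,0,0],[0,0,0],[0,0,0],[0,0,0],[0,0,0],[0,0,0]]' --hand '[0,0,0,0,0,0,0,0,0,0]'

```text
time: 13.62
tool_pos: [0.5409, 0.0585, 0.0802]
ee_rot: [-3.141, 0.005, 1.506]
force: [-1.5, 4.8, -1.5]
width: 0.0
```

```bash
python3 look2.py 16
```

```text
13.6167 [0.54085109 0.05846107 0.08018559] [0.00180992 0.25009241 0.04018559] [-3.14101043  0.00483699  1.50609753] [-1.5  4.8 -1.5]
```

View pics/s16.png

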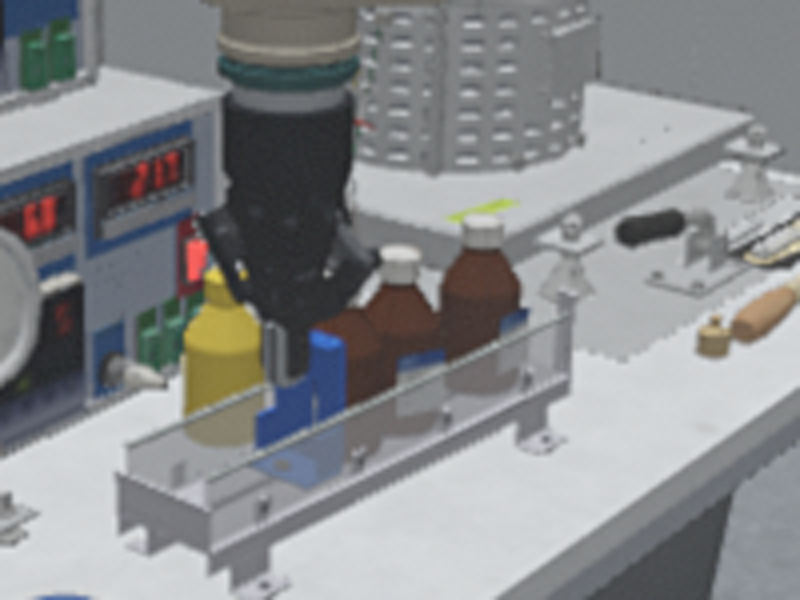

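View pics/t16.png

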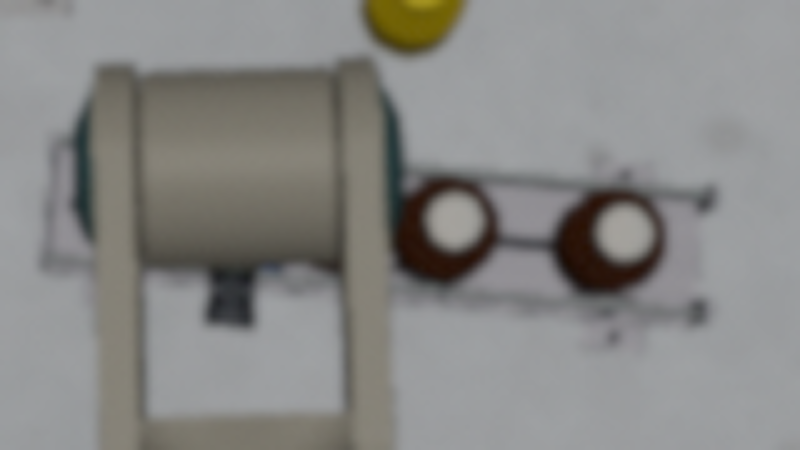

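Call:
servo_tool --travel '[[-0.3,0,0],[-0.6,0,0],[-0.9,0,0],[-1.2,0,0],[-1.5,0,0],[-1.8,0,0],[-2.1,0,0],[-2.4,0,0],[-2.7,0,0],[-3.0,0,0]]' --angular '[[0,0,0],[0,0,0],[0,0,0],[0,0,0],[0,0,0],[0,0,0],[0,0,0],[0,0,0],[0,0,0],[0,0,0]]' --hand '[0,0,0,0,0,0,0,0,0,0]'

```text
time: 14.55
tool_pos: [0.539, 0.0286, 0.0804]
ee_rot: [-3.141, 0.005, 1.506]
force: [-1.2, 4.3, -1.7]
width: -0.0003
```

```bash
python3 look2.py 17
```

```text
14.55 [0.53901384 0.02855118 0.08041945] [0.00189535 0.22012627 0.04041945] [-3.14133934  0.00476641  1.50609912] [-1.2  4.3 -1.7]
```

View pics/s17.png

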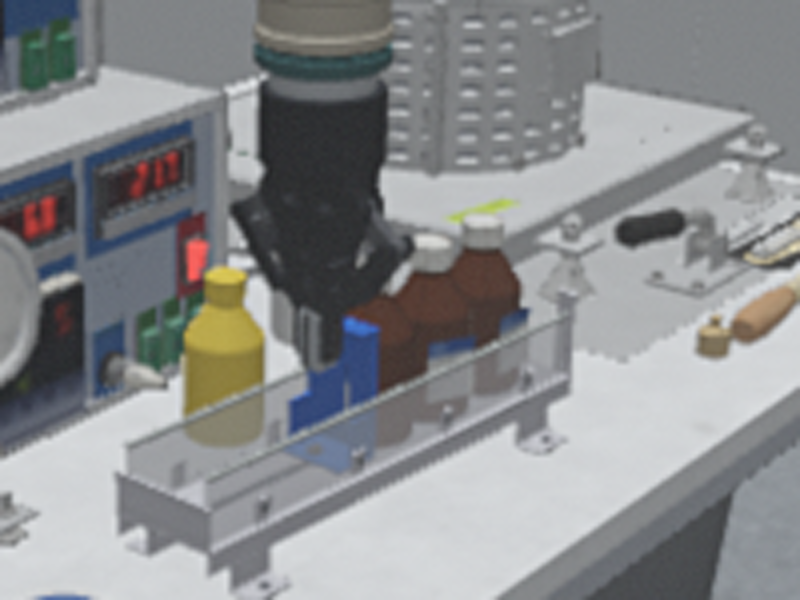

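View pics/t17.png

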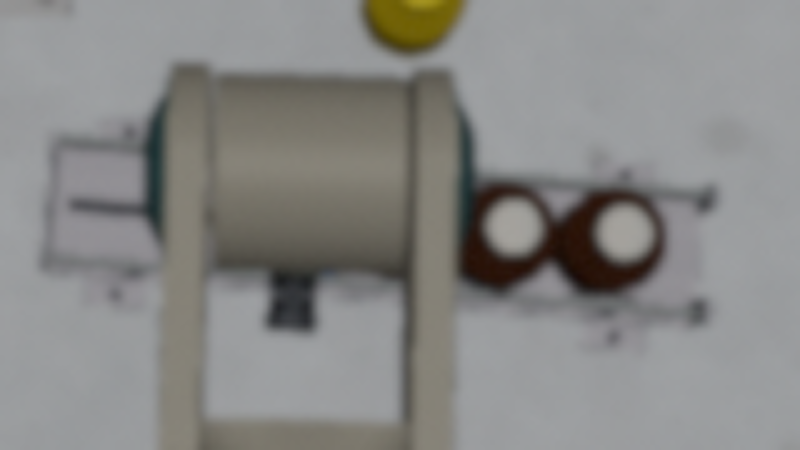

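Call:
servo_tool --travel '[[-0.3,0,0],[-0.6,0,0],[-0.9,0,0],[-1.2,0,0],[-1.5,0,0],[-1.8,0,0],[-2.1,0,0],[-2.4,0,0],[-2.7,0,0],[-3.0,0,0]]' --angular '[[0,0,0],[0,0,0],[0,0,0],[0,0,0],[0,0,0],[0,0,0],[0,0,0],[0,0,0],[0,0,0],[0,0,0]]' --hand '[0,0,0,0,0,0,0,0,0,0]'

```text
time: 15.48
tool_pos: [0.5371, -0.0003, 0.0806]
ee_rot: [-3.141, 0.003, 1.507]
force: [-1.1, 8.5, -1.9]
width: 0.0001
```

```bash
python3 look2.py 18
```

```text
15.4833 [ 5.37125007e-01 -3.37731387e-04  8.06334473e-02] [0.0018638  0.19117569 0.04063345] [-3.14136919  0.0031685   1.50679796] [-1.1  8.5 -1.9]
```

View pics/s18.png

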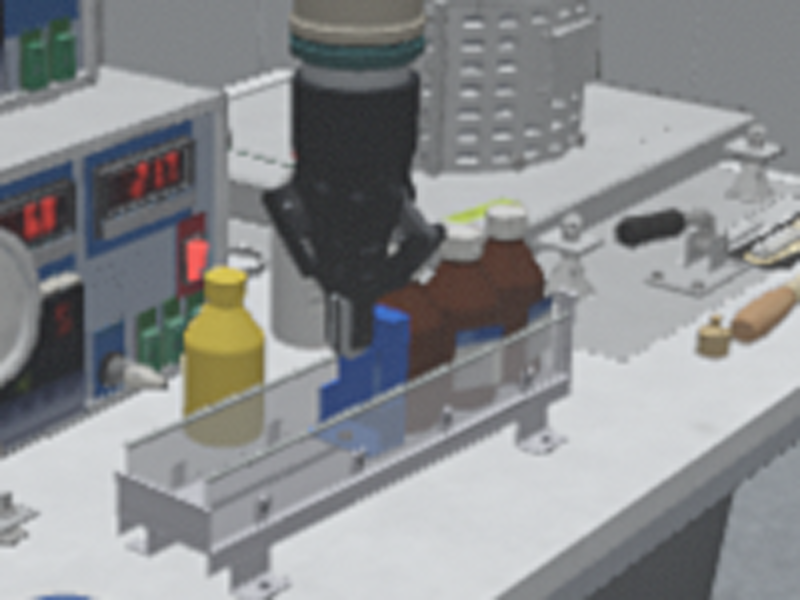

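View pics/t18.png

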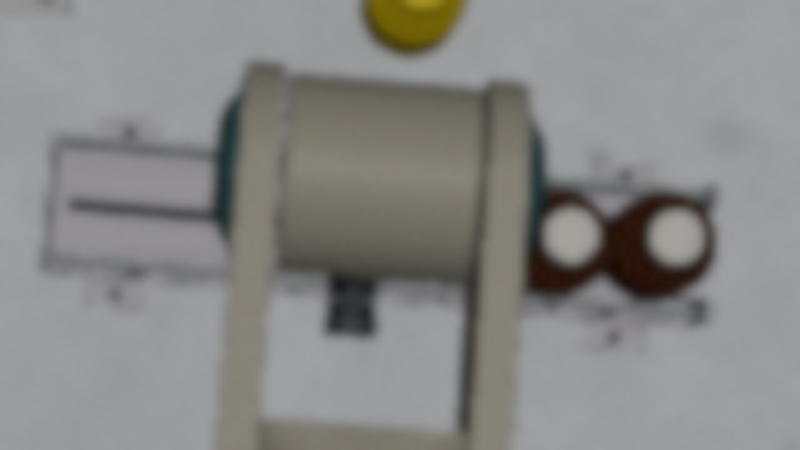

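Call:
servo_tool --travel '[[-0.15,0,0],[-0.3,0,0],[-0.4,0,0],[-0.5,0,0],[-0.6,0,0],[-0.7,0,0],[-0.8,0,0]]' --angular '[[0,0,0],[0,0,0],[0,0,0],[0,0,0],[0,0,0],[0,0,0],[0,0,0]]' --hand '[0,0,0,0,0,0,0]'

```text
time: 16.17
tool_pos: [0.5365, -0.0082, 0.0806]
ee_rot: [-3.141, 0.003, 1.507]
force: [-1.8, 8.1, -1.5]
width: -0.0
```

```bash
python3 look2.py 19
```

```text
16.1667 [ 0.53653141 -0.00822387  0.08063095] [0.00177737 0.18326772 0.04063095] [-3.14114056  0.00323994  1.50686603] [-1.8  8.1 -1.5]
```

View pics/t19.png

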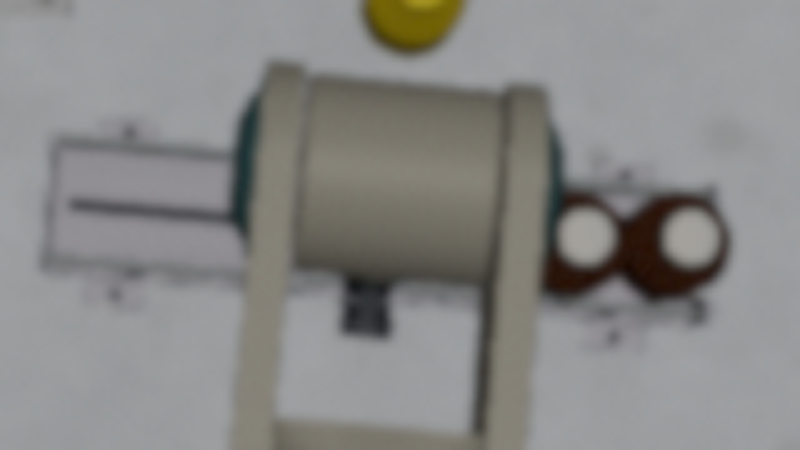

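Call:
servo_tool --travel '[[-0.07,0,0],[-0.14,0,0],[-0.21,0,0],[-0.28,0,0],[-0.35,0,0]]' --angular '[[0,0,0],[0,0,0],[0,0,0],[0,0,0],[0,0,0]]' --hand '[0,0,0,0,0]'

```text
time: 16.68
tool_pos: [0.5364, -0.0101, 0.0807]
ee_rot: [-3.141, 0.0, 1.508]
force: [-2.0, 17.1, -1.0]
width: -0.0002
```

Call:
servo_tool --travel '[[-0.07,0,0],[-0.14,0,0],[-0.21,0,0]]' --angular '[[0,0,0],[0,0,0],[0,0,0]]' --hand '[0,0,0]'

```text
time: 16.93
tool_pos: [0.5363, -0.0108, 0.0807]
ee_rot: [-3.141, -0.002, 1.509]
force: [-0.7, 22.5, -1.8]
width: -0.0004
```

Force is building and travel has stalled: the row is against the posts. I'll back off and look.

Call:
servo_tool --travel '[[0.3,0,0],[0.8,0,0],[2,0,0],[4,0,0],[4,0,-4],[4,0,-8],[4,0,-12],[8,0,-15],[12,0,-16],[16,0,-16]]' --angular '[[0,0,0],[0,0,0],[0,0,0],[0,0,0],[0,0,0],[0,0,0],[0,0,0],[0,0,0],[0,0,0],[0,0,0]]' --hand '[0,0,0,0,0,0,0,0,0,0]'

```text
time: 17.77
tool_pos: [0.548, 0.1412, 0.2449]
ee_rot: [3.133, 0.004, 1.503]
force: [1.4, -0.5, 1.2]
width: -0.0002
```

Call:
servo_tool --travel '[[4,0,0],[8,0,0],[12,0,0],[15,0,0],[15,0,0]]' --angular '[[0,0,0],[0,0,0],[0,0,0],[0,0,0],[0,0,0]]' --hand '[0,0,0,0,0]'

```text
time: 18.18
tool_pos: [0.5552, 0.2955, 0.2382]
ee_rot: [3.141, 0.004, 1.511]
force: [-0.4, -0.1, -0.4]
width: -0.0002
```

```bash
python3 look2.py 20; python3 - <<'E'
from rig import *; from h import *; import cv2
c=read_camera("top");u,v=265,200
for l in ([-.027,.150,.086],[.027,.150,.086],[-.027,.158,.086],[0,.015,.114],[0,.07,.114],[0,.125,.114],[0,0,.058]): print(l,((np.array(proj(c,toW(l)))-[u,v])*5).round())
hsv=cv2.cvtColor(c["image"],cv2.COLOR_RGB2HSV);m=((hsv[...,0]>95)&(hsv[...,0]<125)&(hsv[...,1]>120)).astype(np.uint8);m[:225]=0;m[265:]=0;m[:,:300]=0;m[:,400:]=0
print(cv2.connectedComponentsWithStats(m)[2:])
E
```

```text
18.1833 [0.55520049 0.29548857 0.23823733] [0.00092304 0.48755221 0.19823733] [3.14148474 0.0042433  1.51125839] [-0.4 -0.1 -0.4]
[-0.027, 0.15, 0.086] [427. 278.]
[0.027, 0.15, 0.086] [434. 172.]
[-0.027, 0.158, 0.086] [411. 276.]
[0, 0.015, 0.114] [703. 242.]
[0, 0.07, 0.114] [593. 234.]
[0, 0.125, 0.114] [484. 225.]
[0, 0, 0.058] [714. 251.]
(array([[     0,      0,    640,    480, 306919],
       [   335,    234,     16,     22,    281]], dtype=int32), array([[319.47863117, 239.4947592 ],
       [342.83985765, 245.22419929]]))
```

View pics/s20.png

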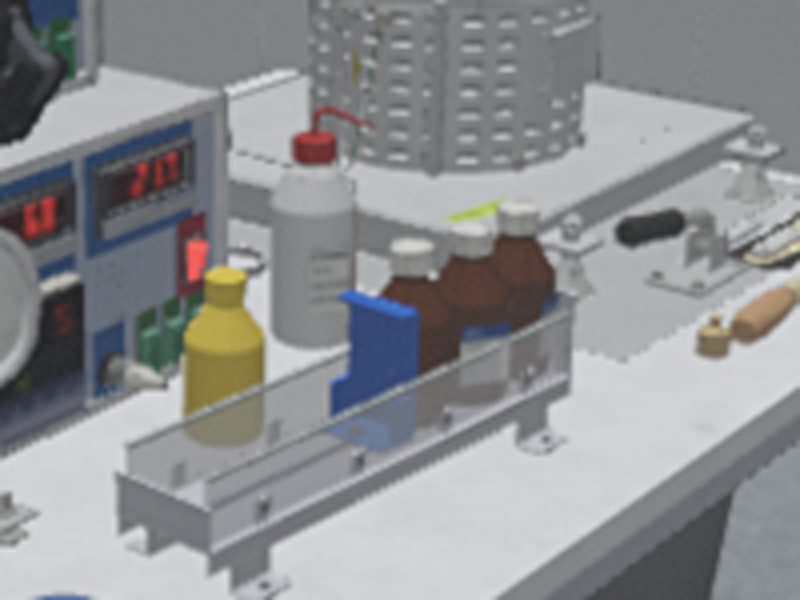

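View pics/t20.png

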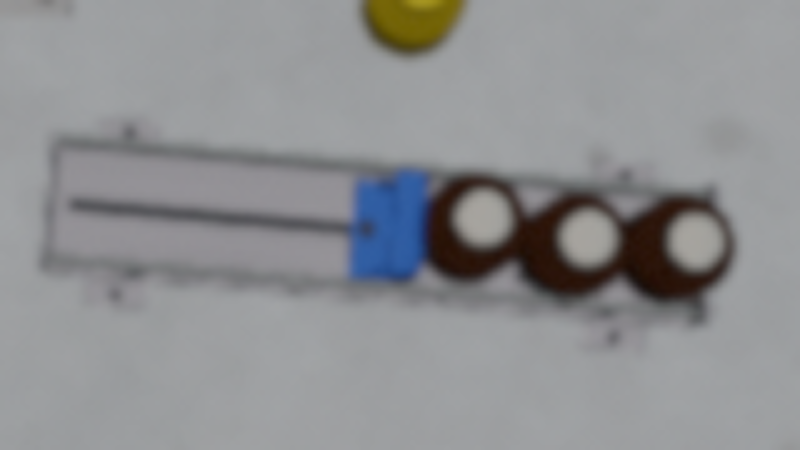

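```bash
python3 -c "
from rig import *
print(close_job())"
```

```text
the job is handed in; nothing more can be done
None
```

I stood the fallen bottle back on its base and slid the blue follower up until all three bottles were snug against the end posts. I handed the job in at about 18 s, and it reports no verdict.

**How it was done:** I gripped the bottle by its cap from outside the posts and rotated it up over its base. I moved it about 55 mm towards the posts on the way, set it down and released it. I then pushed the follower's top flange with closed fingers until the force rose from about 8 N to 22 N and the travel stalled. After that I backed the arm clear.

**Last checks:**
- **Bottles:** in the pictures all three stand upright, in order and touching, and the front one sits in the notch with its base about 16–18 mm behind the posts.
- **Follower:** its face is about 151–154 mm behind the posts. The limit is 158 mm and the expected value about 150 mm. My estimate of the post face is only good to 2–3 mm.
- **Force and other items:** the highest force read at the end of a move was about 22 N, on the tool, against the 45 N limit. In the final pictures the wash bottle and brass weight look unmoved. The jars and the vial were outside those final crops, so I did not recheck them, though the tool stayed well away from them.

**Disagreements:**
- **Fingertip offset:** the fingertips appeared about 35 mm farther back along the tool axis than the given tool geometry says. I relied on the pictures and corrected for it.
- **Cap width:** it read 22 mm in the grip rather than 24 mm.
- **Bottle spacing:** measured cap spacing was 52–54 mm rather than 55 mm, within picture error plus a slight zigzag in the row.

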